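# Make up two pulley kits on the kit stands

### The arm

A 7-joint arm with a two-finger parallel gripper is mounted at the origin on the work surface. World frame = base frame: x ahead of the robot, y to its left, z up, the work surface at z = 0. Lengths are in m, angles in rad, forces in N, time in s.
With the tool pointing down it reaches from about 0.4 to 0.925 m from the base axis. Payload 4.1 kg.
Tool frame: the origin (TCP) lies at the very end of the fingers, on their centre line; the grasp point (between the pads) lies 19 mm behind it; y points along the fingers, x is the direction in which the jaws open and shut, and the axes are right-handed (so a half turn about y gives the same grasp; the last joint's range is limited). The gripper opens to 85 mm and grips with 20 to 120 N. Pads are 22 mm wide; open, the fingers measure 114 mm over their backs; the gripper's body (76 mm by 85 mm) begins 54 mm behind the grasp point. The pads swing forward as they close: fully open they stand 13 mm farther back than shut.
Start: joints at [1.102, 0.398, 0.045, 1.537, -0.019, 1.207, -0.051], TCP at [0.235, -0.606, 0.231] pointing down, gripper open.
Joint ranges: [-2.82, 2.82], [-0.49, 2.23], [-1.37, 1.46], [0, 2.46], [-1.36, 4.5], [0.23, 2], [-2.94, 2.94]. Speed limits (rad/s): [2.57, 2.57, 3.14, 3.14, 3.14, 3.14, 3.14].

### API

Orientations are given as a unit quaternion [x, y, z, w].
In Python, from bench import manip, optics gives the robot as it stands. The module is installed in compiled form; this text tells all that it offers.
- The arm moves only by the tool servo_tool, never from a script. Its arguments are lists of equal length, an entry for each row: "claw": the opening, from -1 (shut) to 1 (fully open), so that 0 is half open; "travel": the shift along the tool's x, y, z in cm, a list of three; "twist": the turn about the tool's y in rad. In form: {"claw": [claw, ...], "travel": [[dx, dy, dz], ...], "twist": [twist, ...]}. A call has exactly 8 rows; each row is the pose to reach, as a shift and turn from the pose commanded when the call began, along the tool's axes at that moment; what a row does not reach only later rows make up. A row lasts 1/10 s, in which the tool goes at most 50 mm and 8.59 degrees, less where a joint would pass 70% of its speed; a pose out of reach is approached as far as the arm can. A call with a gripper value outside its range is refused whole. The fingers move at their own pace and stop on an object; "grip_force" is the grip in N (left out, the last holds). Time passes only in rows, so rows that repeat a pose let the fingers close, or fill a call up. It gives the time, the measured TCP pose, the force and the opening at its end, in the units of the state.
- manip.get_obs(): the state, without advancing time (a new reading comes with each control period).
- optics.camera(name): name is "side" or "top"; returns a dict with "frame" (420x560x3 uint8, red, green, blue), "fx", "fy", "cx", "cy" (pixels), "rvec" (rotation vector, rad) and "tvec" (3), from world to camera coordinates, as OpenCV has them. Camera axes: x right, y down, z forward; pixel columns grow to the right and rows downward; lengths in m; the calibration is good to about 2 mm. A picture is of the moment at which its call begins. There is no depth.
- manip.hand_in(): hands the job in, once; it reports no verdict.
The state is a dict: "time_s": time; "q": joint angles; "qd": joint speeds; "effort": joint torques, N m; "tool_pos": TCP position; "tcp_rot": TCP orientation; "wrist_force": force on the tool from outside, world axes, zero at the start; "moment": the same for the moment, N m; "finger_gap": finger opening in m.
Only numpy, scipy, OpenCV 4.12 (cv2) and the standard library are available. Lean on these libraries where they do the work, as an engineer would, in place of code of your own. Each camera call takes 0.05 s, during which the arm holds its last target.

### The job

Make up the two idler kits on the pins of the kit stands. On the stand with the square base put the two-groove pulley first, then the ball bearing on top of it, then the shaft collar; on the stand with the round base put the flanged roller first and the brass sleeve on top of it. Every part must lie flat and fully down on the one below with the pin through its bore, and do not knock over the white tub.

Things in the scene. Friction and masses are not known exactly. Their poses are not given: they have to be found in the camera images.
- square_stand: Kit stand with a SQUARE aluminium base plate, 84 x 84 x 10 mm thick, fixed to the bench, with one upright steel pin in its middle: 14 mm diameter, top 60 mm above the bench (50 mm above the plate), the last 12 mm tapering to 10 mm. Origin: centre of the base's underside, on the pin's axis; z up; x and y along the plate's sides.
- round_stand: Kit stand with a ROUND aluminium base plate, 90 mm diameter x 10 mm thick, fixed to the bench, with the same pin in its middle: 14 mm diameter, top 60 mm above the bench (50 mm above the plate), the last 12 mm tapering to 10 mm. Origin: centre of the base's underside, on the pin's axis; z up.
- pulley: V-belt pulley with two grooves round its edge, painted grey cast iron with a narrow bright ring round the bore: the largest part, 66 mm outer diameter, 28 mm high, 0.28 to 0.46 kg. Origin: centre of its underside; z points up along the bore. It starts lying flat on the bench, bore upright, as it is to be stacked. The bore is 26 mm wide and goes right through.
- bearing: Ball bearing: bright steel ring with a dark seal ring in its top face, 56 mm outer diameter, 15 mm high, 0.12 to 0.2 kg. Origin: centre of its underside; z points up along the bore. It starts lying flat on the bench, bore upright, as it is to be stacked. The bore is 26 mm wide and goes right through.
- collar: Shaft collar: plain low dark steel ring with a thin slit on one side, 42 mm outer diameter, 14 mm high, 0.08 kg. Origin: centre of its underside; z points up along the bore. It starts lying flat on the bench, bore upright, as it is to be stacked. The bore is 26 mm wide and goes right through.
- roller: Flanged idler roller: black plastic with a thin flange at top and bottom and a bright ring round the bore, 54 mm outer diameter over the flanges (grips as a plain 54 mm cylinder), 30 mm high, 0.1 to 0.16 kg. Origin: centre of its underside; z points up along the bore. It starts lying flat on the bench, bore upright, as it is to be stacked. The bore is 26 mm wide and goes right through.
- sleeve: Spacer sleeve: thin plain brass tube, 36 mm outer diameter, 28 mm high, 0.12 kg. Origin: centre of its underside; z points up along the bore. It starts lying flat on the bench, bore upright, as it is to be stacked. The bore is 26 mm wide and goes right through.
- tub: Closed white plastic tub with a grey screw cap, 52 mm diameter, 60 mm high, standing loose among the parts; not part of the kits. Origin: centre of its underside; z up.

How it is judged:
By the outcome, as a careful person would: the job done as asked, in the order asked, and still so for the second after the job is handed in, with the robot touching nothing.
It also fails if it takes over 120 s, if anything falls off the work surface, if the arm or the gripper's body presses on something with over 40 N, if the wrist force passes 120 N, or if a joint passes its speed limit or range.

## Working session

There is one attempt and no reset: what is moved stays moved. The work goes in short steps, Python scripts to look and compute and a tool call to move; the robot and the scene stay as the last step left them, time stands still between calls to the robot, and variables do not carry over. Pictures are saved under pics/ and viewed, and the job is handed in when it is done.

Besides the shell and the picture viewer there is one more tool, called after "Emit:" by a JSON object that holds its "method" and its "body", one argument or row to a line. servo_tool: Moves the arm, as the interface text tells. Its arguments: {"type":"object","properties":{"claw":{"type":"array"},"travel":{"type":"array"},"twist":{"type":"array"},"grip_force":{"type":"number"}},"required":["claw","travel","twist"]}

```bash
mkdir -p pics; ls; python3 - <<'E'
from bench import manip, optics
import cv2
o=manip.get_obs()
for k,v in o.items(): print(k,v)
for n in("top","side"):
    c=optics.camera(n); cv2.imwrite(f"pics/{n}0.png",c["frame"][:,:,::-1])
    print({k:v for k,v in c.items() if k!="frame"})
E
```

```text
pics
time_s 0.0
q [ 1.10200363  0.39915295  0.04500947  1.537911   -0.01869314  1.20689569
 -0.05069049]
qd [ 3.87188445e-04 -7.95477096e-06 -3.54831383e-04  1.12211076e-05
 -1.77094788e-03  6.05751352e-04  4.64450063e-04]
effort [ 1.75145891e-03 -4.75124252e+01  1.36510134e+00 -2.54221523e+01
  1.14558946e-02  9.42070561e-03 -1.59870751e-05]
tool_pos [ 0.23472091 -0.60544477  0.23027442]
tcp_rot [-0.58307895  0.40010491 -0.39892019  0.58377879]
wrist_force [0.90524726 0.3932195  0.00863788]
moment [ 0.00983718 -0.00113187  0.02631756]
finger_gap 0.08536080578210578
{'fx': 543.1956870729158, 'fy': 543.1956870729158, 'cx': 282.36716775093953, 'cy': 205.12291010373372, 'rvec': array([ 2.19485041, -2.17852742,  0.13967391]), 'tvec': array([-0.01291687,  0.5465911 ,  1.00284428])}
{'fx': 445.7226481822031, 'fy': 445.7226481822031, 'cx': 286.8524983612567, 'cy': 206.88268574038884, 'rvec': array([ 1.97939911, -0.88027309,  0.45357086]), 'tvec': array([-0.33687416,  0.26274278,  0.59267512])}
```

View pics/top0.png

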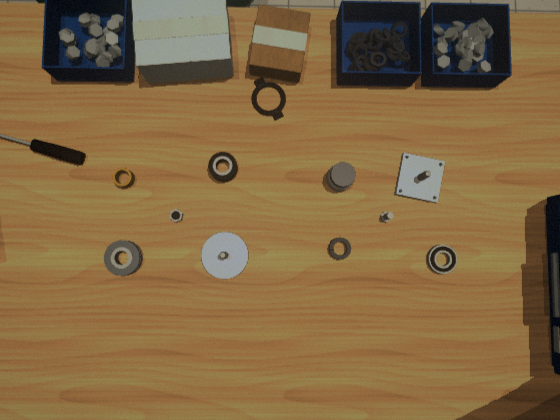

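View pics/side0.png

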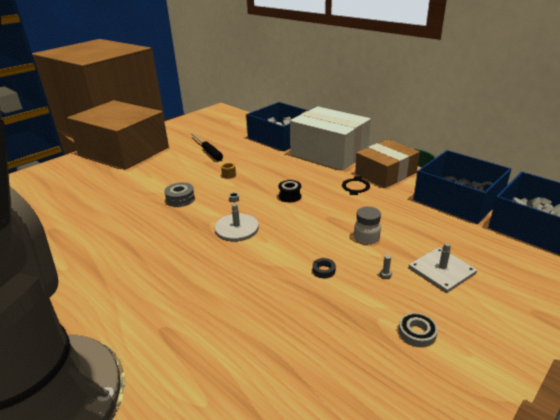

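```bash
python3 - <<'E'
from scipy.spatial.transform import Rotation as R
print(R.from_quat([-0.58307895,0.40010491,-0.39892019,0.58377879]).as_matrix().round(3))
E
```

```text
[[ 0.362 -0.001  0.932]
 [-0.932  0.002  0.362]
 [-0.002 -1.    -0.   ]]
```

Top view: sleeve (123,178), roller (223,167), tub (341,177), square stand (421,177), pulley (122,258), round stand (225,256), collar (339,248), bearing (441,259). There is also a loose nut at (176,215) and a bolt at (387,216). Next I'll measure these.

```bash
cat > h.py <<'E'
import numpy as np, cv2
from scipy.spatial.transform import Rotation as R
def ray(c,u,v,z):
    Rm=R.from_rotvec(c["rvec"]).as_matrix(); t=c["tvec"]
    d=Rm.T@np.array([(u-c["cx"])/c["fx"],(v-c["cy"])/c["fy"],1]); o=-Rm.T@t
    return (o+d*(z-o[2])/d[2])
def proj(c,p):
    return cv2.projectPoints(np.array([p],float),c["rvec"],c["tvec"],np.array([[c["fx"],0,c["cx"]],[0,c["fy"],c["cy"]],[0,0,1.]]),None)[0].ravel()
E
python3 - <<'E'
from h import *
from bench import optics
c=optics.camera("top"); f=c["frame"]; s=optics.camera("side")
print(-R.from_rotvec(c["rvec"]).as_matrix().T@c["tvec"],-R.from_rotvec(s["rvec"]).as_matrix().T@s["tvec"])
hts=dict(sleeve=(123,178,.028),roller=(223,167,.03),tub=(341,177,.06),square=(421,177,.01),pulley=(122,258,.028),round=(225,256,.01),collar=(339,248,.014),bearing=(441,259,.015))
tiles=[]
for n,(u,v,z) in hts.items():
    print(n,ray(c,u,v,z).round(4))
    t=f[v-30:v+30,u-30:u+30,::-1]; tiles.append(cv2.resize(t,(200,200),interpolation=cv2.INTER_NEAREST))
cv2.imwrite("pics/tiles.png",np.vstack([np.hstack(tiles[:4]),np.hstack(tiles[4:])]))
E
```

```text
[0.44755449 0.02295846 1.05061564] [-0.02704982 -0.50303105  0.52915956]
sleeve [0.5952 0.2919 0.028 ]
roller [0.6179 0.1042 0.03  ]
tub [ 0.5966 -0.1159  0.06  ]
square [ 0.6058 -0.2796  0.01  ]
pulley [0.4452 0.2886 0.028 ]
round [0.4501 0.0992 0.01  ]
collar [ 0.4666 -0.1179  0.014 ]
bearing [ 0.4468 -0.3139  0.015 ]
```

View pics/tiles.png

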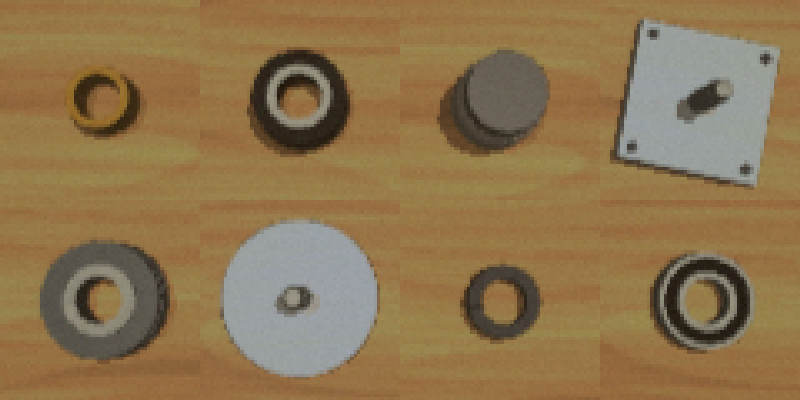

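The tiles show each part clearly, and the bright bore rings, low-saturation faces and pin tops can all be masked. I'll fit centres by mask and check them against the side view.

```bash
python3 - <<'E'
from h import *
from bench import optics
c=optics.camera("top"); s=optics.camera("side")
def comps(c,pred,u,v,r):
    f=c["frame"]; hsv=cv2.cvtColor(f,cv2.COLOR_RGB2HSV).astype(int)
    m=pred(hsv).astype(np.uint8); w=np.zeros_like(m); w[v-r:v+r+1,u-r:u+r+1]=1; m*=w
    cs,_=cv2.findContours(m,cv2.RETR_EXTERNAL,cv2.CHAIN_APPROX_NONE)
    k=max(cs,key=cv2.contourArea); 
    e=cv2.fitEllipse(cv2.convexHull(k)) if len(k)>5 else None
    return e
br=lambda h:(h[...,1]<70)&(h[...,2]>120)
low=lambda h:(h[...,1]<75)
brass=lambda h:(h[...,0]>15)&(h[...,0]<30)&(h[...,1]>150)&(h[...,2]>110)
for n,u,v,z,p,r in [("pulley ring",122,258,.028,br,18),("roller ring",223,167,.03,br,18),("bearing",441,259,.015,br,22),("square",421,177,.01,br,40),("round",225,256,.01,br,35),("collar",339,248,.014,low,20),("tub",344,173,.06,low,16),("sleeve",123,178,.028,brass,16)]:
    e=comps(c,p,u,v,r)
    q=ray(c,*e[0],z); print(n,np.round(e[0],1),np.round(e[1],1),"world",q.round(4),"side pix",proj(s,q).round(1))
im=s["frame"][:,:,::-1]
t=[]
for (u,v) in [(180,194),(228,170),(290,190),(237,225),(324,268),(368,225),(443,265),(418,329)]:
    t.append(cv2.resize(im[v-30:v+30,u-30:u+30],(200,200),interpolation=cv2.INTER_NEAREST))
cv2.imwrite("pics/tiles_s.png",np.vstack([np.hstack(t[:4]),np.hstack(t[4:])]))
# hsv samples
hsv=cv2.cvtColor(c["frame"],cv2.COLOR_RGB2HSV)
print("brass",hsv[178,114],hsv[170,123],"wood",hsv[190,100],"collar",hsv[248,330])
E
```

```text
pulley ring [121.  257.5] [20.5 21.4] world [0.446  0.2905 0.028 ] side pix [178.9 188.5]
roller ring [222.1 165.2] [18.5 18.8] world [0.6213 0.1061 0.03  ] side pix [289.9 184.6]
bearing [442.8 258.9] [27.5 28.7] world [ 0.4471 -0.3173  0.015 ] side pix [418.9 325.5]
square [420.7 177.7] [50.5 57.1] world [ 0.6044 -0.279   0.01  ] side pix [443.2 266.6]
round [224.2 254.9] [46.7 47.3] world [0.4522 0.1007 0.01  ] side pix [236.8 224.5]
collar [339.4 247.9] [20.4 20.8] world [ 0.4667 -0.1187  0.014 ] side pix [324.2 264.3]
tub [342.3 174.8] [23.9 26.5] world [ 0.6007 -0.1184  0.06  ] side pix [368.3 212. ]
sleeve [120.8 176. ] [18.9 22.3] world [0.5989 0.2962 0.028 ] side pix [228.  164.6]
brass [ 19 180 143] [ 18 183  96] wood [ 19 134 150] collar [18 46 67]
```

View pics/tiles_s.png

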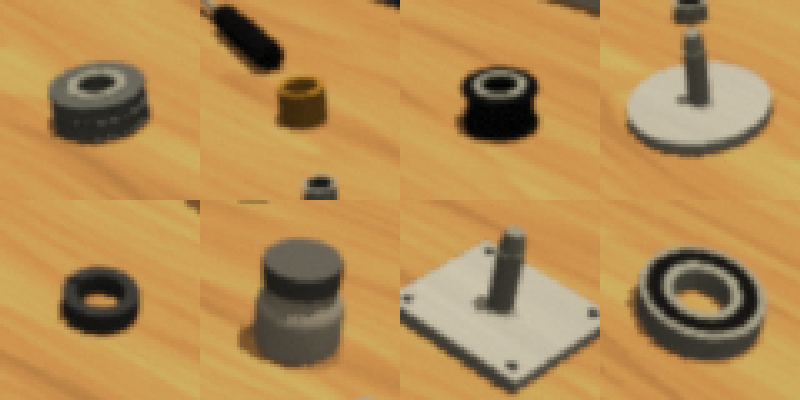

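```bash
cat >> h.py <<'E'
def go(x,y,z):
    "tool-axis travel (cm) from the present pose to world x,y,z of TCP"
    from bench import manip
    o=manip.get_obs(); d=np.array([x,y,z])-o["tool_pos"]
    t=R.from_quat(o["tcp_rot"]).as_matrix().T@d*100
    print("t",round(o["time_s"],2),"pos",o["tool_pos"].round(4),"gap",round(o["finger_gap"],4),"F",o["wrist_force"].round(1),"-> travel",t.round(2))
E
python3 - <<'E'
from h import *
from bench import optics
c=optics.camera("top"); s=optics.camera("side")
hsv=cv2.cvtColor(c["frame"],cv2.COLOR_RGB2HSV).astype(int)
m=((hsv[...,1]<70)&(hsv[...,2]>120)).astype(np.uint8); 
w=np.zeros_like(m); w[137:217,381:461]=1
k=max(cv2.findContours(m*w,0,1)[0],key=cv2.contourArea); r=cv2.minAreaRect(k); print(r, ray(c,*r[0],.01))
P=ray(c,*r[0],.01)
for n,b,pt in (("sq",P,(427.1,173.5)),("rd",[.4522,.1007,.01],(222.1,254.3))):
    p=np.array([b[0],b[1],.06]); print(n,"pin top pred top",proj(c,p),"from pix",ray(c,*pt,.06),"side",proj(s,p))
q=ray(c,122.4,177,.028);print("sleeve",q,proj(s,q), "side ray",ray(s,228.1,165.3,.028))
for n,u,v,z in [("pulley",178.9,188.4,.028),("roller",289.2,185,.03),("bearing",418.1,326.1,.015),("collar",323.5,263.3,.014)]: print(n,ray(s,u,v,z).round(4))
go(.446,.2905,.12)
E
```

```text
((420.3653869628906, 177.17308044433594), (42.753318786621094, 42.55720138549805), 11.309932708740234) [ 0.60547803 -0.27838871  0.01      ]
sq pin top pred top [428.01147275 173.21367398] from pix [ 0.6049214  -0.27666783  0.06      ] side [447.78568518 243.60883322]
rd pin top pred top [222.18013056 254.73561008] from pix [0.45298462 0.10085768 0.06      ] side [234.75519273 203.93265117]
sleeve [0.59704886 0.29305698 0.028     ] [228.28573056 165.26023088] side ray [0.59660278 0.29324788 0.028     ]
pulley [0.4464 0.2909 0.028 ]
roller [0.619  0.1062 0.03  ]
bearing [ 0.4452 -0.3169  0.015 ]
collar [ 0.468  -0.1161  0.014 ]
t 0.4 pos [ 0.235  -0.606   0.2312] gap 0.0852 F [-0.6  0.4 -0.5] -> travel [-75.96  11.13  52.08]
```

Emit:
{"method": "servo_tool", "body": {
  "claw": [1, 1, 1, 1, 1, 1, 1, 1],
  "travel": [
    [-4, 0.5, 4.7],
    [-8, 1, 9.4],
    [-12, 1.5, 14.1],
    [-16, 2, 18.8],
    [-20, 2.5, 23.5],
    [-24, 3, 28.2],
    [-26.2, 3, 30.8],
    [-26.2, 3, 30.8]
  ],
  "twist": [0, 0, 0, 0, 0, 0, 0, 0],
  "grip_force": 60
}}

```text
time_s: 1.2
tool_pos: [0.4255, -0.2535, 0.2019]
tcp_rot: [0.583, -0.399, 0.4, -0.583]
wrist_force: [0.1, -0.3, 0.2]
finger_gap: 0.0855
```

```bash
python3 -c "
from h import *
go(.620,.106,.10)"
```

```text
t 1.2 pos [ 0.4255 -0.2535  0.2019] gap 0.0855 F [ 0.1 -0.3  0.2] -> travel [-26.51  10.18  31.12]
```

Emit:
{"method": "servo_tool", "body": {
  "claw": [1, 1, 1, 1, 1, 1, 1, 1],
  "travel": [
    [-3.6, 0.8, 4.3],
    [-7.4, 1.8, 8.8],
    [-11.2, 3, 13.2],
    [-15, 4.5, 17.6],
    [-19, 6, 22.3],
    [-23, 8, 27],
    [-26.5, 10.2, 31.1],
    [-26.5, 10.2, 31.1]
  ],
  "twist": [0, 0, 0, 0, 0, 0, 0, 0]
}}

```text
time_s: 2.0
tool_pos: [0.6101, 0.0874, 0.1064]
tcp_rot: [-0.583, 0.399, -0.4, 0.583]
wrist_force: [1.6, -0.7, 1.1]
finger_gap: 0.0852
```

```bash
python3 -c "
from h import *
go(.620,.106,.0)
from bench import optics
for n in ('top','side'): cv2.imwrite('pics/a_%s.png'%n,optics.camera(n)['frame'][:,:,::-1])
"
```

```text
t 2.0 pos [0.6101 0.0874 0.1064] gap 0.0852 F [ 1.6 -0.7  1.1] -> travel [-1.39 10.64  1.59]
```

View pics/a_side.png

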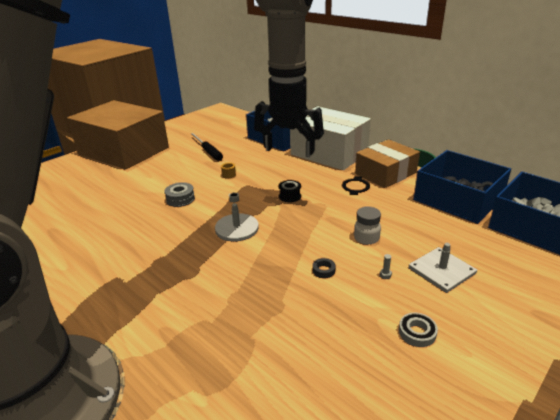

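The side view shows the open gripper above and slightly short of the roller at (290,188). The arm was still lagging, so I'll read the settled pose.

```bash
python3 -c "
from h import *
go(.620,.106,.0)
"
```

```text
t 2.1 pos [0.6092 0.095  0.1047] gap 0.0854 F [-1.1  1.   1.2] -> travel [-0.55 10.47  1.4 ]
```

Emit:
{"method": "servo_tool", "body": {
  "claw": [1, 1, 1, 1, 1, 1, 1, 1],
  "travel": [
    [-0.5, 0, 1.4],
    [-0.5, 2, 1.4],
    [-0.5, 4, 1.4],
    [-0.5, 6, 1.4],
    [-0.5, 6, 1.4],
    [-0.5, 6, 1.4],
    [-0.5, 6, 1.4],
    [-0.5, 6, 1.4]
  ],
  "twist": [0, 0, 0, 0, 0, 0, 0, 0]
}}

```text
time_s: 2.9
tool_pos: [0.6213, 0.0957, 0.0482]
tcp_rot: [-0.583, 0.399, -0.4, 0.584]
wrist_force: [-0.8, -0.3, -0.4]
finger_gap: 0.0855
```

```bash
python3 -c "
from h import *
go(.620,.106,-.002)
from bench import optics
for n in ('top','side'): cv2.imwrite('pics/b_%s.png'%n,cv2.resize(optics.camera(n)['frame'][120:240,170:350,::-1],None,fx=4,fy=4))
go(.620,.106,-.002)
"
```

```text
t 2.9 pos [0.6213 0.0957 0.0482] gap 0.0855 F [-0.8 -0.3 -0.4] -> travel [-1.02  5.02  0.24]
t 3.0 pos [0.621  0.0956 0.0478] gap 0.085 F [-0.  -0.4 -0.6] -> travel [-1.01  4.98  0.28]
```

View pics/b_side.png

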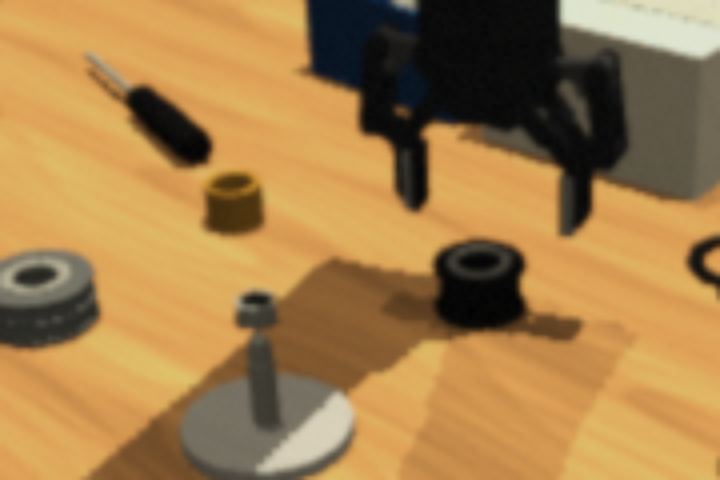

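```bash
python3 -c "
from h import *
from bench import optics
s=optics.camera('side')
X=np.array([.362,-.932,0])
for z in (.048,.061):
  for sg in (-1,1):
    p=np.array([.621,.0956,z])+X*sg*.045; print(z,sg,(proj(s,p)-[170,120])*4)
go(.62,.106,.0)
"
```

```text
0.048 -1 [418.75843049 224.41749274]
0.048 1 [568.18439094 249.38181544]
0.061 -1 [417.84455636 204.16359927]
0.061 1 [568.2964401  228.70117021]
t 3.05 pos [0.6208 0.0956 0.0476] gap 0.0855 F [-0.2  0.2 -0.3] -> travel [-1.    4.76  0.3 ]
```

The zoomed side view shows the fingertips at about (415,208) and (570,233). That fits tips 13 mm back when open. Descending and gripping.

Emit:
{"method": "servo_tool", "body": {
  "claw": [1, 1, 1, 1, -1, -1, -1, -1],
  "travel": [
    [-1, 1.5, 0.3],
    [-1, 3.5, 0.3],
    [-1, 4.9, 0.3],
    [-1, 4.9, 0.3],
    [-1, 4.9, 0.3],
    [-1, 4.9, 0.3],
    [-1, 4.9, 0.3],
    [-1, 4.9, 0.3]
  ],
  "twist": [0, 0, 0, 0, 0, 0, 0, 0]
}}

```text
time_s: 3.85
tool_pos: [0.6206, 0.1062, -0.001]
tcp_rot: [-0.583, 0.399, -0.4, 0.584]
wrist_force: [0.6, 0.6, 3.2]
finger_gap: 0.0517
```

```bash
python3 -c "
from h import *
go(.620,.106,.09)
from bench import optics
for n in ('top','side'): cv2.imwrite('pics/c_%s.png'%n,cv2.resize(optics.camera(n)['frame'][120:240,170:350,::-1],None,fx=4,fy=4))
go(.620,.106,.09)
"
```

```text
t 3.85 pos [ 0.6206  0.1062 -0.001 ] gap 0.0517 F [0.6 0.6 3.2] -> travel [-0.   -9.1  -0.04]
t 3.95 pos [ 0.6206  0.1061 -0.001 ] gap 0.0514 F [0.2 0.2 5.3] -> travel [-0.   -9.1  -0.04]
```

View pics/c_side.png

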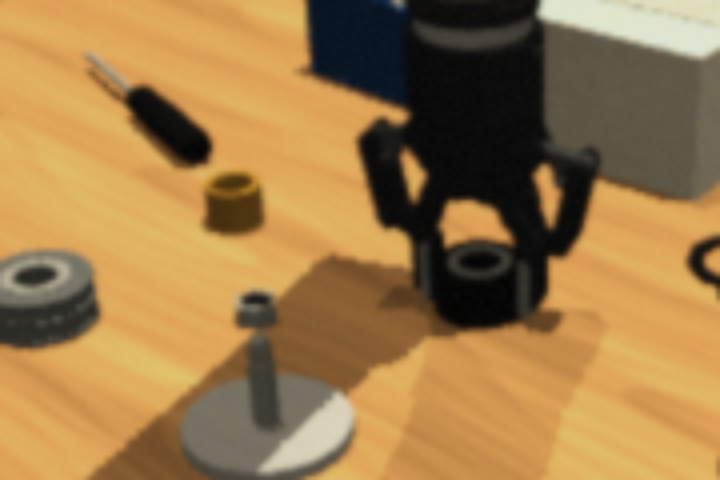

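The roller is held, with a 0.051 gap and the part centred between the pads. Lifting.

Emit:
{"method": "servo_tool", "body": {
  "claw": [-1, -1, -1, -1, -1, -1, -1, -1],
  "travel": [
    [0, -0.5, 0],
    [0, -2, 0],
    [0, -4.5, 0],
    [0, -7, 0],
    [0, -9, 0],
    [0, -9.5, 0],
    [0, -9.5, 0],
    [0, -9.5, 0]
  ],
  "twist": [0, 0, 0, 0, 0, 0, 0, 0]
}}

```text
time_s: 4.75
tool_pos: [0.6186, 0.1056, 0.0919]
tcp_rot: [0.584, -0.4, 0.399, -0.583]
wrist_force: [-0.6, 0.1, -1.2]
finger_gap: 0.0514
```

```bash
python3 -c "
from h import *
go(.4525,.1008,.094)
"
```

```text
t 4.75 pos [0.6186 0.1056 0.0919] gap 0.0514 F [-0.6  0.1 -1.2] -> travel [ -5.56  -0.18 -15.66]
```

Emit:
{"method": "servo_tool", "body": {
  "claw": [-1, -1, -1, -1, -1, -1, -1, -1],
  "travel": [
    [-1, -0.2, -3],
    [-2, -0.2, -6],
    [-3, -0.2, -9],
    [-4, -0.2, -12],
    [-5, -0.2, -14.5],
    [-5.6, -0.2, -15.7],
    [-5.6, -0.2, -15.7],
    [-5.6, -0.2, -15.7]
  ],
  "twist": [0, 0, 0, 0, 0, 0, 0, 0]
}}

```text
time_s: 5.55
tool_pos: [0.4541, 0.1016, 0.0948]
tcp_rot: [-0.583, 0.399, -0.4, 0.584]
wrist_force: [1.0, 0.8, -0.2]
finger_gap: 0.0519
```

```bash
python3 -c "
from h import *
from bench import optics
for n,(v,u) in (('top',(190,160)),('side',(140,160))): cv2.imwrite('pics/d_%s.png'%n,cv2.resize(optics.camera(n)['frame'][v:v+120,u:u+180,::-1],None,fx=4,fy=4))
go(.4525,.1008,.009)
"
```

```text
t 5.65 pos [0.4546 0.1016 0.0949] gap 0.0515 F [-0.6 -0.3 -0.6] -> travel [-0.    8.59 -0.24]
```

View pics/d_side.png

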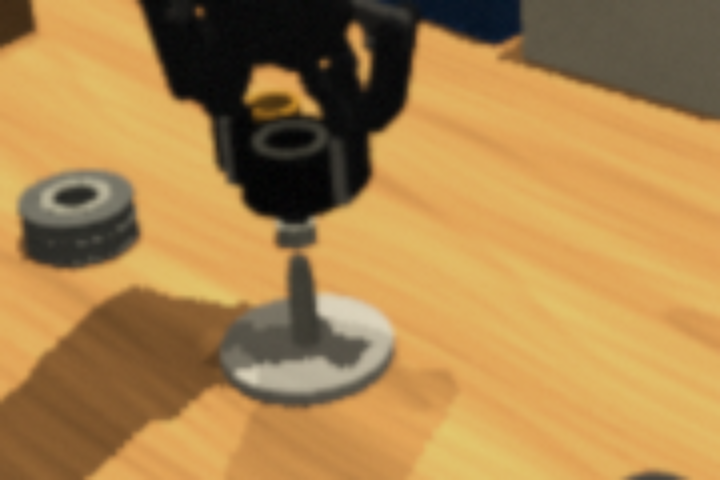

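View pics/d_top.png

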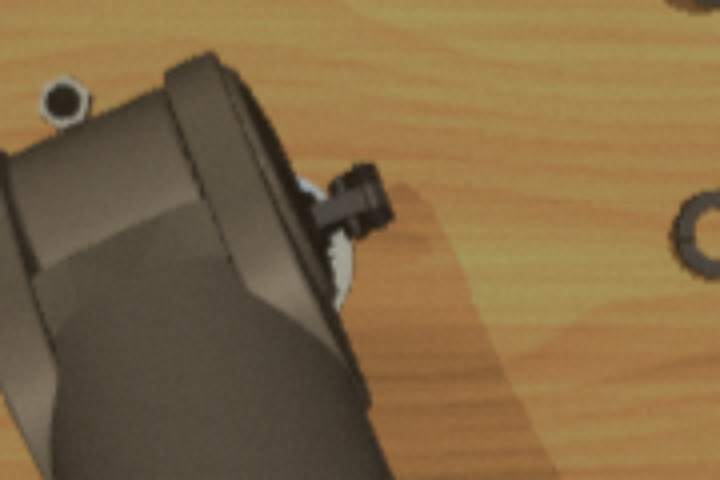

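```bash
python3 -c "
from h import *
from bench import optics
s=optics.camera('side'); print(proj(s,[.4546,.1016,.1255]), ray(s,231.8,174.6,.1255))
go(.4525,.1008,.011)
"
```

```text
[232.41826189 174.53989768] [0.45365742 0.10233514 0.1255    ]
t 5.7 pos [0.4544 0.1016 0.0948] gap 0.0519 F [ 0.7 -0.4 -1.5] -> travel [ 0.01  8.38 -0.21]
```

The side view puts the roller bore at (232,175) where predicted, over the pin. Lowering.

Emit:
{"method": "servo_tool", "body": {
  "claw": [-1, -1, -1, -1, -1, -1, -1, -1],
  "travel": [
    [0, 0, -0.2],
    [0, 2, -0.2],
    [0, 4, -0.2],
    [0, 6, -0.2],
    [0, 7.5, -0.2],
    [0, 8.2, -0.2],
    [0, 8.5, -0.2],
    [0, 8.5, -0.2]
  ],
  "twist": [0, 0, 0, 0, 0, 0, 0, 0]
}}

```text
time_s: 6.5
tool_pos: [0.4513, 0.1007, 0.0098]
tcp_rot: [-0.583, 0.4, -0.4, 0.583]
wrist_force: [0.5, 0.0, -0.9]
finger_gap: 0.0514
```

```bash
python3 -c "
from h import *
from bench import optics
c=optics.camera('side')
cv2.imwrite('pics/e_side.png',cv2.resize(c['frame'][160:260,180:300,::-1],None,fx=5,fy=5))
go(.4525,.1008,.009)
"
```

```text
t 6.55 pos [0.4516 0.1008 0.0102] gap 0.0516 F [-0.2 -0.3 -0.1] -> travel [0.03 0.12 0.09]
```

View pics/e_side.png

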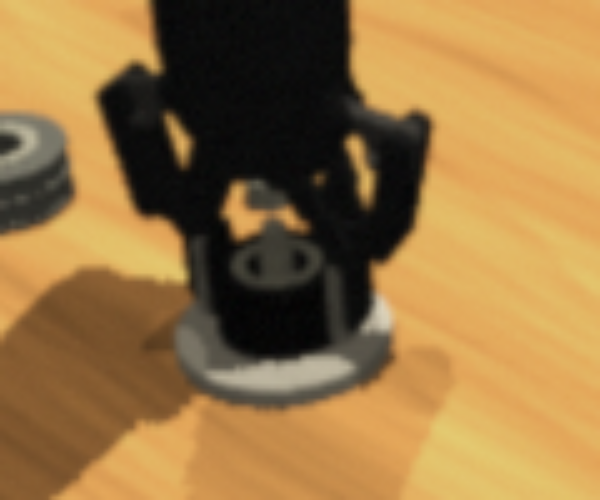

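The pin passes up through the roller's bore. Releasing and rising.

Emit:
{"method": "servo_tool", "body": {
  "claw": [-1, 0, 1, 1, 1, 1, 1, 1],
  "travel": [
    [0, 0.1, 0],
    [0, 0.1, 0],
    [0, 0.1, 0],
    [0, 0.1, 0],
    [0, 0, 0],
    [0, -3, 0],
    [0, -7, 0],
    [0, -10, 0]
  ],
  "twist": [0, 0, 0, 0, 0, 0, 0, 0]
}}

```text
time_s: 7.35
tool_pos: [0.4514, 0.101, 0.1117]
tcp_rot: [-0.583, 0.399, -0.4, 0.584]
wrist_force: [0.6, 0.1, -0.3]
finger_gap: 0.0853
```

```bash
python3 -c "
from h import *
go(.597,.293,.09)
"
```

```text
t 7.35 pos [0.4514 0.101  0.1117] gap 0.0853 F [ 0.6  0.1 -0.3] -> travel [-12.63   2.19  20.52]
```

Emit:
{"method": "servo_tool", "body": {
  "claw": [1, 1, 1, 1, 1, 1, 1, 1],
  "travel": [
    [-2, 0, 3.4],
    [-4.5, 0, 7.5],
    [-7.2, 0.5, 11.9],
    [-9.5, 1, 15.5],
    [-11.5, 1.5, 18.8],
    [-12.6, 2, 20.5],
    [-12.6, 2.2, 20.5],
    [-12.6, 2.2, 20.5]
  ],
  "twist": [0, 0, 0, 0, 0, 0, 0, 0]
}}

```text
time_s: 8.15
tool_pos: [0.5958, 0.2916, 0.0869]
tcp_rot: [0.584, -0.4, 0.399, -0.583]
wrist_force: [0.1, -0.6, -0.2]
finger_gap: 0.0854
```

```bash
python3 -c "
from h import *
from bench import optics
for n,(v,u) in (('top',(190,160)),('side',(140,160))): cv2.imwrite('pics/f_%s.png'%n,cv2.resize(optics.camera(n)['frame'][v:v+120,u:u+180,::-1],None,fx=4,fy=4))
go(.597,.293,.001)
"
```

```text
t 8.25 pos [0.5961 0.2905 0.0877] gap 0.0851 F [ 0.2 -0.3 -0.3] -> travel [-0.22  8.67  0.18]
```

View pics/f_side.png

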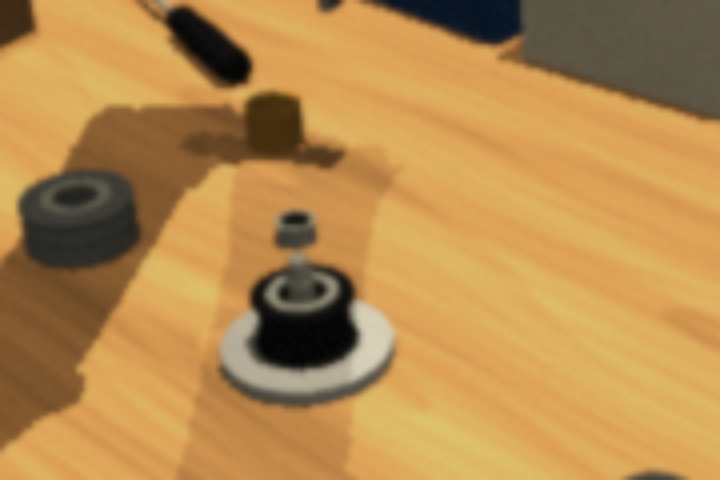

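View pics/f_top.png

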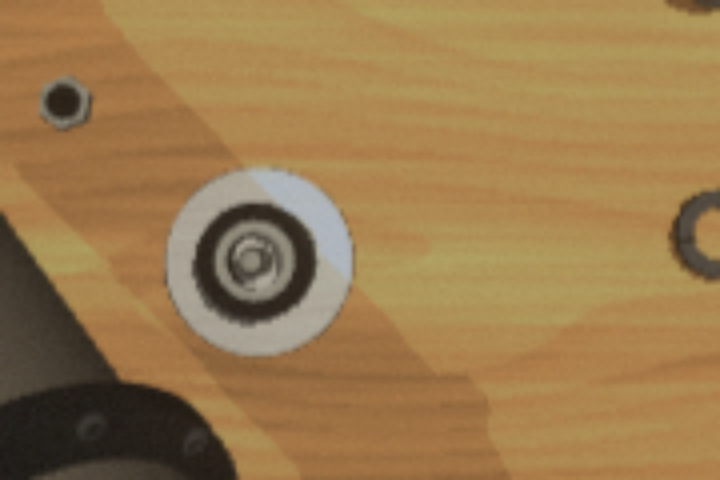

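The roller lies flat on the round plate, with the pin centred in its bore at about (222,255). Next is the sleeve.

Emit:
{"method": "servo_tool", "body": {
  "claw": [1, 1, 1, 1, -1, -1, -1, -1],
  "travel": [
    [-0.2, 2, 0.2],
    [-0.2, 4.5, 0.2],
    [-0.2, 7, 0.2],
    [-0.2, 8.5, 0.2],
    [-0.2, 8.7, 0.2],
    [-0.2, 8.7, 0.2],
    [-0.2, 8.7, 0.2],
    [-0.2, 8.7, 0.2]
  ],
  "twist": [0, 0, 0, 0, 0, 0, 0, 0]
}}

```text
time_s: 9.05
tool_pos: [0.599, 0.2955, 0.0028]
tcp_rot: [-0.582, 0.399, -0.4, 0.584]
wrist_force: [-0.3, -0.2, 2.5]
finger_gap: 0.0348
```

```bash
python3 -c "
from h import *
go(.597,.293,.001)
from bench import optics
for n,(v,u) in (('side',(110,160)),): cv2.imwrite('pics/g_%s.png'%n,cv2.resize(optics.camera(n)['frame'][v:v+120,u:u+180,::-1],None,fx=4,fy=4))
go(.597,.293,.001)
"
```

```text
t 9.05 pos [0.599  0.2955 0.0028] gap 0.0348 F [-0.3 -0.2  2.5] -> travel [ 0.17  0.18 -0.27]
t 9.1 pos [0.599  0.2955 0.0028] gap 0.0348 F [-0.2  0.2  5.8] -> travel [ 0.16  0.18 -0.28]
```

View pics/g_side.png

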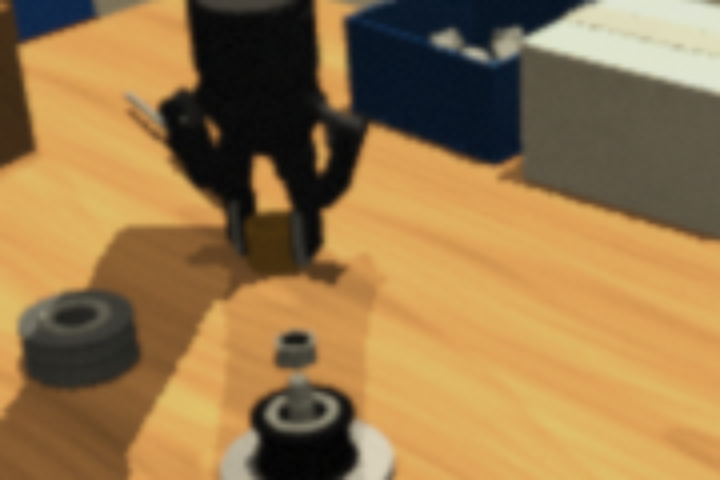

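The sleeve is held at a 0.035 gap; the tool overshot it by about 2.8 mm along tool z, which I'll compensate. Lifting.

Emit:
{"method": "servo_tool", "body": {
  "claw": [-1, -1, -1, -1, -1, -1, -1, -1],
  "travel": [
    [0, -0.5, 0],
    [0, -2, 0],
    [0, -4.5, 0],
    [0, -7.5, 0],
    [0, -10.5, 0],
    [0, -12, 0],
    [0, -12, 0],
    [0, -12, 0]
  ],
  "twist": [0, 0, 0, 0, 0, 0, 0, 0]
}}

```text
time_s: 9.9
tool_pos: [0.5972, 0.2944, 0.1201]
tcp_rot: [0.584, -0.4, 0.399, -0.583]
wrist_force: [-0.0, -0.2, -1.4]
finger_gap: 0.0351
```

```bash
python3 -c "
from h import *
go(.4551,.1018,.124)
"
```

```text
t 9.9 pos [0.5972 0.2944 0.1201] gap 0.0351 F [-0.  -0.2 -1.4] -> travel [ 12.82  -0.36 -20.21]
```

Emit:
{"method": "servo_tool", "body": {
  "claw": [-1, -1, -1, -1, -1, -1, -1, -1],
  "travel": [
    [2, 0, -3.2],
    [4.5, 0, -7],
    [7, 0, -11],
    [9.5, 0, -15],
    [11.5, 0, -18.3],
    [12.8, 0, -20.2],
    [12.8, 0, -20.2],
    [12.8, 0, -20.2]
  ],
  "twist": [0, 0, 0, 0, 0, 0, 0, 0]
}}

```text
time_s: 10.7
tool_pos: [0.4549, 0.1021, 0.1197]
tcp_rot: [0.584, -0.4, 0.399, -0.583]
wrist_force: [-0.5, 0.2, -0.5]
finger_gap: 0.0348
```

Emit:
{"method": "servo_tool", "body": {
  "claw": [-1, -1, -1, -1, -1, -1, -1, -1],
  "travel": [
    [0, 0, 0],
    [0, 0, 0],
    [0, 0, 0],
    [0, 0, 0],
    [0, 0, 0],
    [0, 0, 0],
    [0, 0, 0],
    [0, 0, 0]
  ],
  "twist": [0, 0, 0, 0, 0, 0, 0, 0]
}}

```text
time_s: 11.5
tool_pos: [0.4556, 0.1025, 0.1208]
tcp_rot: [0.583, -0.4, 0.4, -0.583]
wrist_force: [-0.2, 1.1, -1.1]
finger_gap: 0.035
```

```bash
python3 -c "
from h import *
from bench import optics
s=optics.camera('side')
cv2.imwrite('pics/i_side.png',cv2.resize(s['frame'][130:250,180:300,::-1],None,fx=5,fy=5))
go(.4551,.1018,.043)
from bench import manip
p=manip.get_obs()['tool_pos']; q=p+[-.0026,-.001,.0252]; print(proj(s,q),(proj(s,q)-[180,130])*5)
"
```

```text
t 11.55 pos [0.4556 0.1024 0.1208] gap 0.0347 F [-0.2  0.7 -1. ] -> travel [ 0.04  7.78 -0.07]
[230.89019491 165.36574388] [254.45097455 176.8287194 ]
```

View pics/i_side.png

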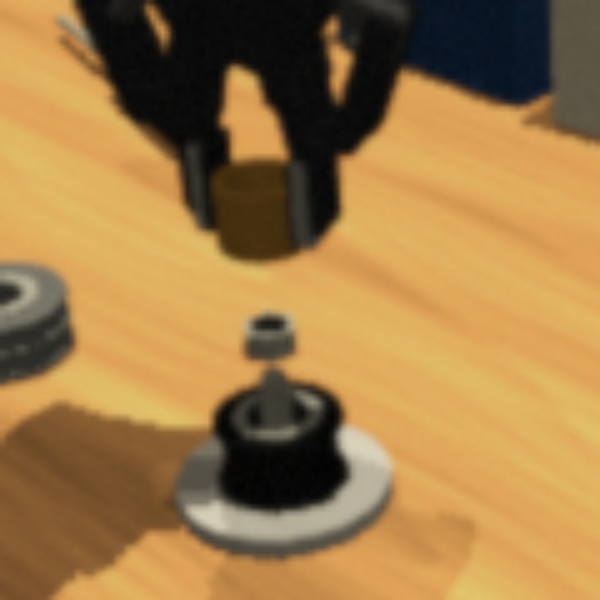

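The sleeve's top appears at (231,166), as predicted and over the pin. Lowering.

Emit:
{"method": "servo_tool", "body": {
  "claw": [-1, -1, -1, -1, -1, -1, -1, -1],
  "travel": [
    [0, 1, -0.1],
    [0, 2.5, -0.1],
    [0, 4, -0.1],
    [0, 5.5, -0.1],
    [0, 6.7, -0.1],
    [0, 7.5, -0.1],
    [0, 7.7, -0.1],
    [0, 7.7, -0.1]
  ],
  "twist": [0, 0, 0, 0, 0, 0, 0, 0]
}}

```text
time_s: 12.35
tool_pos: [0.4547, 0.1022, 0.0436]
tcp_rot: [0.584, -0.4, 0.399, -0.583]
wrist_force: [-0.5, -0.1, -1.3]
finger_gap: 0.0348
```

```bash
python3 -c "
from h import *
from bench import optics
s=optics.camera('side')
cv2.imwrite('pics/j_side.png',cv2.resize(s['frame'][130:250,180:300,::-1],None,fx=5,fy=5))
go(.4551,.1018,.043)
"
```

```text
t 12.4 pos [0.4551 0.1023 0.044 ] gap 0.0347 F [ 0.4  0.3 -0.8] -> travel [ 0.05  0.1  -0.02]
```

View pics/j_side.png

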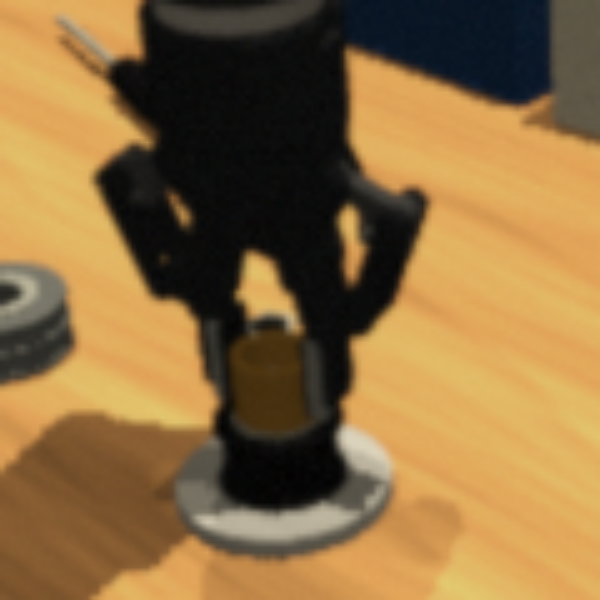

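The sleeve sits on the roller, just above contact. Releasing and rising.

Emit:
{"method": "servo_tool", "body": {
  "claw": [-1, 0, 1, 1, 1, 1, 1, 1],
  "travel": [
    [0, 0.1, 0],
    [0, 0.1, 0],
    [0, 0.1, 0],
    [0, 0.1, 0],
    [0, 0, 0],
    [0, -3, 0],
    [0, -7, 0],
    [0, -8, 0]
  ],
  "twist": [0, 0, 0, 0, 0, 0, 0, 0]
}}

```text
time_s: 13.2
tool_pos: [0.4574, 0.1031, 0.1275]
tcp_rot: [-0.582, 0.398, -0.401, 0.585]
wrist_force: [0.3, -0.1, 0.9]
finger_gap: 0.0853
```

```bash
python3 -c "
from h import *
go(.446,.2907,.09)
"
```

```text
t 13.2 pos [0.4574 0.1031 0.1275] gap 0.0853 F [ 0.3 -0.1  0.9] -> travel [-17.91   3.77   5.69]
```

Emit:
{"method": "servo_tool", "body": {
  "claw": [1, 1, 1, 1, 1, 1, 1, 1],
  "travel": [
    [-4, 0, 1.3],
    [-8.5, 0, 2.7],
    [-13, 0, 4.1],
    [-16.5, 1.5, 5.3],
    [-17.9, 3.2, 5.7],
    [-17.9, 3.8, 5.7],
    [-17.9, 3.8, 5.7],
    [-17.9, 3.8, 5.7]
  ],
  "twist": [0, 0, 0, 0, 0, 0, 0, 0]
}}

```text
time_s: 14.0
tool_pos: [0.4437, 0.2878, 0.0858]
tcp_rot: [0.583, -0.4, 0.401, -0.583]
wrist_force: [0.5, 0.4, 0.6]
finger_gap: 0.0857
```

```bash
python3 -c "
from h import *
from bench import optics
for n,(v,u) in (('top',(190,160)),('side',(130,150))): cv2.imwrite('pics/k_%s.png'%n,cv2.resize(optics.camera(n)['frame'][v:v+120,u:u+150,::-1],None,fx=5,fy=5))
go(.446,.2907,-.004)
"
```

```text
t 14.1 pos [0.4442 0.2882 0.0864] gap 0.0855 F [ 0.2 -0.4 -0.1] -> travel [-0.17  9.04  0.25]
```

View pics/k_side.png

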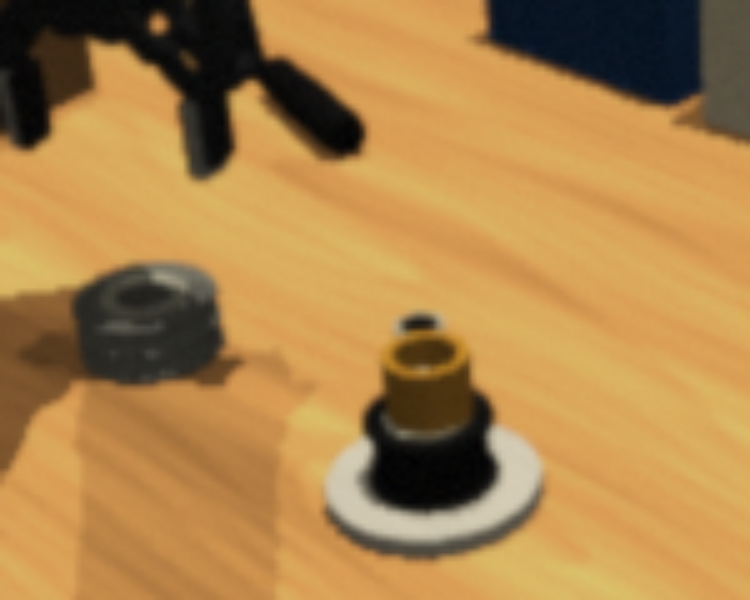

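View pics/k_top.png

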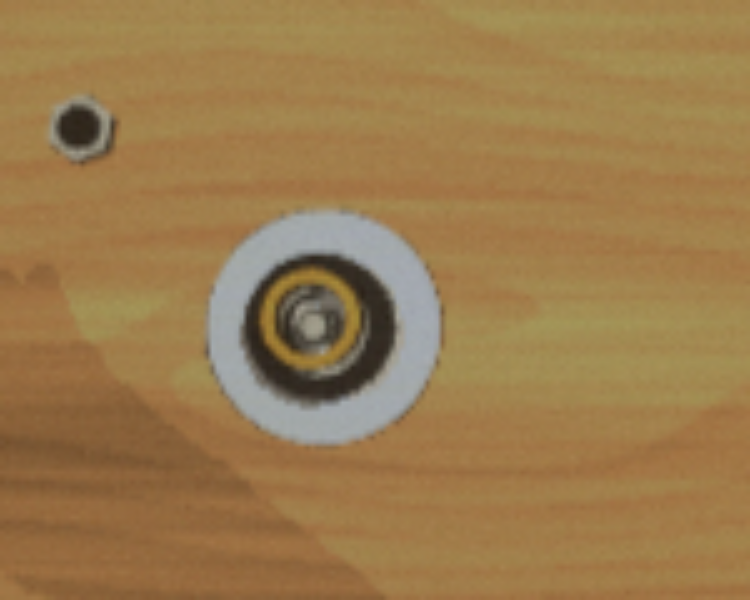

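The round kit is done: the sleeve lies flat on the roller, with the pin visible in its bore at top-view (222,254). Next is the pulley.

Emit:
{"method": "servo_tool", "body": {
  "claw": [1, 1, 1, 1, 1, -1, -1, -1],
  "travel": [
    [0, 2, 0.1],
    [0, 4.5, 0.1],
    [0, 7, 0.1],
    [0, 8.6, 0.1],
    [0, 8.9, 0.1],
    [0, 8.9, 0.1],
    [0, 8.9, 0.1],
    [0, 8.9, 0.1]
  ],
  "twist": [0, 0, 0, 0, 0, 0, 0, 0],
  "grip_force": 90
}}

```text
time_s: 14.9
tool_pos: [0.445, 0.2902, -0.0013]
tcp_rot: [-0.583, 0.399, -0.4, 0.584]
wrist_force: [-1.7, -2.2, 5.0]
finger_gap: 0.0645
```

Emit:
{"method": "servo_tool", "body": {
  "claw": [-1, -1, -1, -1, -1, -1, -1, -1],
  "travel": [
    [0, 0, 0],
    [0, 0, 0],
    [0, 0, 0],
    [0, 0, 0],
    [0, 0, 0],
    [0, 0, 0],
    [0, 0, 0],
    [0, 0, 0]
  ],
  "twist": [0, 0, 0, 0, 0, 0, 0, 0]
}}

```text
time_s: 15.7
tool_pos: [0.445, 0.2902, -0.0013]
tcp_rot: [-0.583, 0.399, -0.4, 0.584]
wrist_force: [-1.9, -2.0, 5.8]
finger_gap: 0.0644
```

```bash
python3 -c "
from h import *
from bench import optics
for n,(v,u) in (('side',(110,120)),): cv2.imwrite('pics/l_%s.png'%n,cv2.resize(optics.camera(n)['frame'][v:v+120,u:u+150,::-1],None,fx=5,fy=5))
go(.446,.2907,-.004)
"
```

```text
t 15.75 pos [ 0.4449  0.2902 -0.0013] gap 0.0642 F [-1.6 -2.4  5.3] -> travel [-0.01  0.27  0.12]
```

View pics/l_side.png

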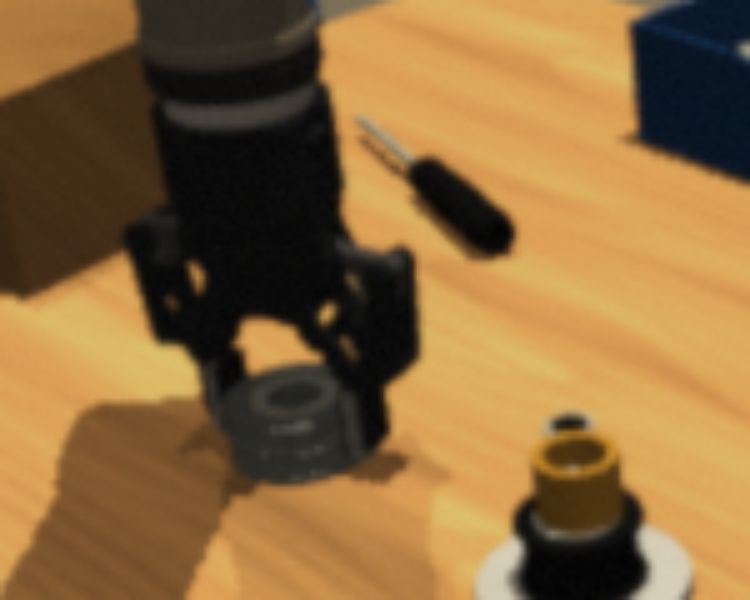

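Emit:
{"method": "servo_tool", "body": {
  "claw": [-1, -1, -1, -1, -1, -1, -1, -1],
  "travel": [
    [0, -0.5, 0],
    [0, -2, 0],
    [0, -4.5, 0],
    [0, -7.5, 0],
    [0, -10.5, 0],
    [0, -12, 0],
    [0, -12, 0],
    [0, -12, 0]
  ],
  "twist": [0, 0, 0, 0, 0, 0, 0, 0]
}}

```text
time_s: 16.55
tool_pos: [0.4437, 0.2894, 0.1163]
tcp_rot: [0.584, -0.4, 0.4, -0.583]
wrist_force: [0.2, -1.5, -4.3]
finger_gap: 0.0637
```

```bash
python3 -c "
from h import *
go(.604,-.278,.119)
"
```

```text
t 16.55 pos [0.4437 0.2894 0.1163] gap 0.0637 F [ 0.2 -1.5 -4.3] -> travel [58.7  -0.23 -5.55]
```

Emit:
{"method": "servo_tool", "body": {
  "claw": [-1, -1, -1, -1, -1, -1, -1, -1],
  "travel": [
    [2, 0, -0.2],
    [5, 0, -0.5],
    [9, 0, -0.8],
    [13, 0, -1.2],
    [17, 0, -1.6],
    [21, 0, -2],
    [25, 0, -2.3],
    [29, 0, -2.7]
  ],
  "twist": [0, 0, 0, 0, 0, 0, 0, 0]
}}

```text
time_s: 17.35
tool_pos: [0.5225, 0.0081, 0.1148]
tcp_rot: [0.584, -0.401, 0.398, -0.583]
wrist_force: [2.0, 1.4, -2.8]
finger_gap: 0.0642
```

Emit:
{"method": "servo_tool", "body": {
  "claw": [-1, -1, -1, -1, -1, -1, -1, -1],
  "travel": [
    [4, 0, -0.4],
    [8, 0, -0.8],
    [12, 0, -1.1],
    [16, 0, -1.5],
    [20, 0, -1.9],
    [24, 0, -2.3],
    [27, 0, -2.6],
    [28.5, 0, -2.8]
  ],
  "twist": [0, 0, 0, 0, 0, 0, 0, 0]
}}

```text
time_s: 18.15
tool_pos: [0.599, -0.2698, 0.114]
tcp_rot: [0.584, -0.402, 0.4, -0.582]
wrist_force: [-0.9, -0.5, -3.3]
finger_gap: 0.0641
```

```bash
python3 -c "
from h import *
from bench import optics
s=optics.camera('side')
s=optics.camera('side')
go(.604,-.278,.119)
"
```

```text
t 18.25 pos [ 0.5993 -0.2683  0.1147] gap 0.064 F [-0.2  0.1 -4. ] -> travel [ 1.08 -0.44  0.09]
```

Emit:
{"method": "servo_tool", "body": {
  "claw": [-1, -1, -1, -1, -1, -1, -1, -1],
  "travel": [
    [0.5, 0, 0.1],
    [1.1, 0, 0.1],
    [1.1, 0, 0.1],
    [1.1, 0, 0.1],
    [1.1, 0, 0.1],
    [1.1, 0, 0.1],
    [1.1, 0, 0.1],
    [1.1, 0, 0.1]
  ],
  "twist": [0, 0, 0, 0, 0, 0, 0, 0]
}}

```text
time_s: 19.05
tool_pos: [0.6056, -0.2758, 0.1169]
tcp_rot: [0.583, -0.399, 0.4, -0.583]
wrist_force: [0.1, -0.1, -4.0]
finger_gap: 0.064
```

```bash
python3 -c "
from h import *
from bench import optics,manip
s=optics.camera('side')
cv2.imwrite('pics/m_side.png',cv2.resize(s['frame'][180:300,380:530,::-1],None,fx=5,fy=5))
go(.604,-.278,.0095)
p=manip.get_obs()['tool_pos']; q=p+[.001,.0004,.0293]; print((proj(s,q)-[380,180])*5)
"
```

```text
t 19.1 pos [ 0.6055 -0.2759  0.1169] gap 0.0638 F [ 0.1  0.3 -3.3] -> travel [ 0.14 10.74 -0.22]
[376.21067121 100.34991217]
```

View pics/m_side.png

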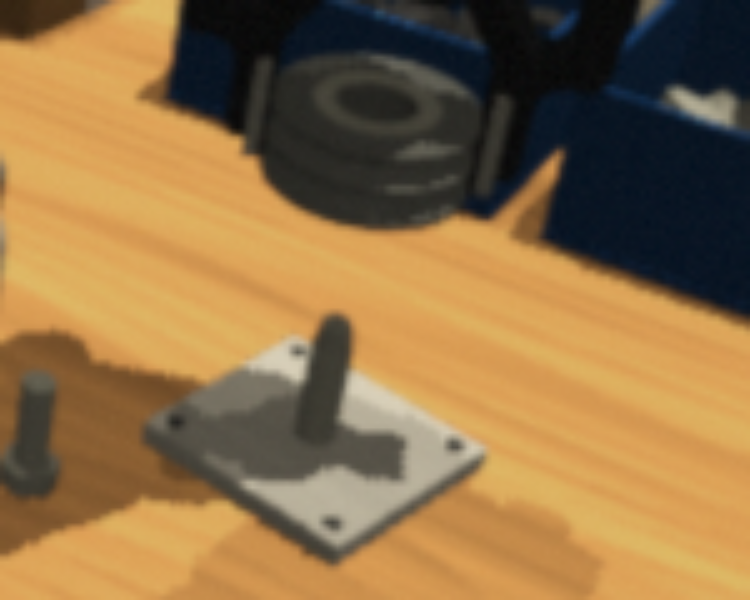

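The pulley bore is at (455,200), matching the prediction. The bolt is standing and undisturbed. Lowering over the pin.

Emit:
{"method": "servo_tool", "body": {
  "claw": [-1, -1, -1, -1, -1, -1, -1, -1],
  "travel": [
    [0.1, 1, -0.2],
    [0.1, 3, -0.2],
    [0.1, 5, -0.2],
    [0.1, 7, -0.2],
    [0.1, 9, -0.2],
    [0.1, 10.2, -0.2],
    [0.1, 10.6, -0.2],
    [0.1, 10.6, -0.2]
  ],
  "twist": [0, 0, 0, 0, 0, 0, 0, 0]
}}

```text
time_s: 19.9
tool_pos: [0.6039, -0.2776, 0.0105]
tcp_rot: [0.583, -0.4, 0.399, -0.583]
wrist_force: [0.6, -0.9, -3.1]
finger_gap: 0.0639
```

```bash
python3 -c "
from h import *
from bench import optics,manip
s=optics.camera('side')
cv2.imwrite('pics/n_side.png',cv2.resize(s['frame'][180:300,380:530,::-1],None,fx=5,fy=5))
go(.604,-.278,.0087)
"
```

```text
t 19.95 pos [ 0.6047 -0.2778  0.0113] gap 0.064 F [ 0.   0.1 -3.2] -> travel [-0.01  0.26 -0.07]
```

View pics/n_side.png

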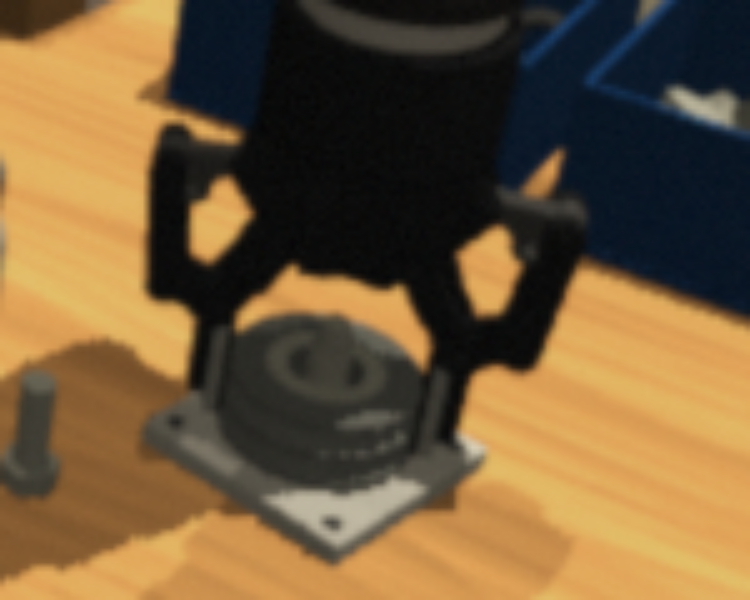

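The pin is through the pulley. It's about 2 mm up, so I'll lower a little more, release and rise.

Emit:
{"method": "servo_tool", "body": {
  "claw": [-1, -1, 0.6, 1, 1, 1, 1, 1],
  "travel": [
    [0, 0.2, 0],
    [0, 0.2, 0],
    [0, 0.2, 0],
    [0, 0.2, 0],
    [0, 0.1, 0],
    [0, -3, 0],
    [0, -7, 0],
    [0, -10, 0]
  ],
  "twist": [0, 0, 0, 0, 0, 0, 0, 0]
}}

```text
time_s: 20.75
tool_pos: [0.6051, -0.2778, 0.1136]
tcp_rot: [-0.583, 0.399, -0.401, 0.584]
wrist_force: [0.4, -0.8, -0.3]
finger_gap: 0.0854
```

```bash
python3 -c "
from h import *
go(.446,-.317,.07)
"
```

```text
t 20.75 pos [ 0.6051 -0.2778  0.1136] gap 0.0854 F [ 0.4 -0.8 -0.3] -> travel [ -2.11   4.32 -16.26]
```

Emit:
{"method": "servo_tool", "body": {
  "claw": [1, 1, 1, 1, 1, 1, 1, 1],
  "travel": [
    [-0.5, -1, -3],
    [-1, -1, -7],
    [-1.5, 0, -11],
    [-1.9, 1.5, -14.5],
    [-2.1, 3, -16.2],
    [-2.1, 4.2, -16.2],
    [-2.1, 4.2, -16.2],
    [-2.1, 4.2, -16.2]
  ],
  "twist": [0, 0, 0, 0, 0, 0, 0, 0]
}}

```text
time_s: 21.55
tool_pos: [0.4476, -0.316, 0.0693]
tcp_rot: [-0.583, 0.398, -0.4, 0.584]
wrist_force: [0.3, 0.1, 1.1]
finger_gap: 0.0854
```

```bash
python3 -c "
from h import *
from bench import optics
for n,(v,u) in (('top',(130,370)),('side',(200,370))): cv2.imwrite('pics/o_%s.png'%n,cv2.resize(optics.camera(n)['frame'][v:v+150,u:u+150,::-1],None,fx=4,fy=4))
go(.446,-.317,-.003)
"
```

```text
t 21.65 pos [ 0.4477 -0.3161  0.0697] gap 0.0856 F [ 0.3 -0.5  0.3] -> travel [ 0.01  7.27 -0.21]
```

View pics/o_side.png

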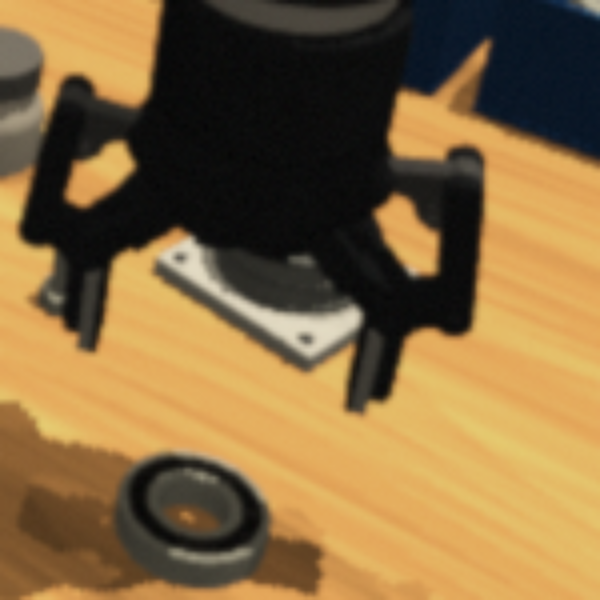

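View pics/o_top.png

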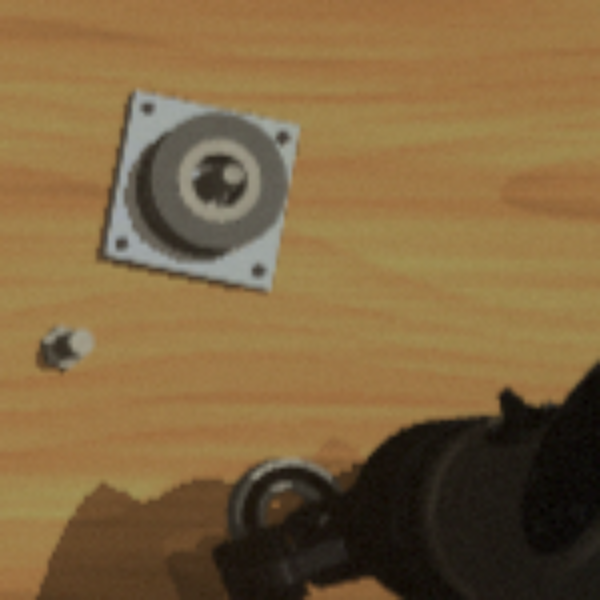

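The pulley is flat on the square plate with the pin in its bore, and the gripper is above the bearing. Descending to grip it.

Emit:
{"method": "servo_tool", "body": {
  "claw": [1, 1, 1, 1, 1, -1, -1, -1],
  "travel": [
    [0, 1.5, -0.1],
    [0, 3.5, -0.1],
    [0, 5.5, -0.1],
    [0, 6.8, -0.1],
    [0, 7.2, -0.1],
    [0, 7.2, -0.1],
    [0, 7.2, -0.1],
    [0, 7.2, -0.1]
  ],
  "twist": [0, 0, 0, 0, 0, 0, 0, 0],
  "grip_force": 60
}}

```text
time_s: 22.45
tool_pos: [0.4455, -0.3174, -0.0015]
tcp_rot: [0.583, -0.399, 0.4, -0.583]
wrist_force: [-1.8, 1.9, 4.3]
finger_gap: 0.0538
```

Emit:
{"method": "servo_tool", "body": {
  "claw": [-1, -1, -1, -1, -1, -1, -1, -1],
  "travel": [
    [0, 0, 0],
    [0, 0, 0],
    [0, 0, 0],
    [0, 0, 0],
    [0, 0, 0],
    [0, 0, 0],
    [0, 0, 0],
    [0, 0, 0]
  ],
  "twist": [0, 0, 0, 0, 0, 0, 0, 0]
}}

```text
time_s: 23.25
tool_pos: [0.4455, -0.3173, -0.0015]
tcp_rot: [-0.583, 0.399, -0.4, 0.583]
wrist_force: [-0.1, 1.4, 5.5]
finger_gap: 0.0542
```

```bash
python3 -c "
from h import *
from bench import optics
for n,(v,u) in (('side',(250,340)),): cv2.imwrite('pics/p_%s.png'%n,cv2.resize(optics.camera(n)['frame'][v:v+120,u:u+150,::-1],None,fx=5,fy=5))
go(.446,-.317,-.003)
"
```

```text
t 23.3 pos [ 0.4455 -0.3173 -0.0015] gap 0.0538 F [-0.5  0.4  6.7] -> travel [-0.01  0.15  0.06]
```

View pics/p_side.png

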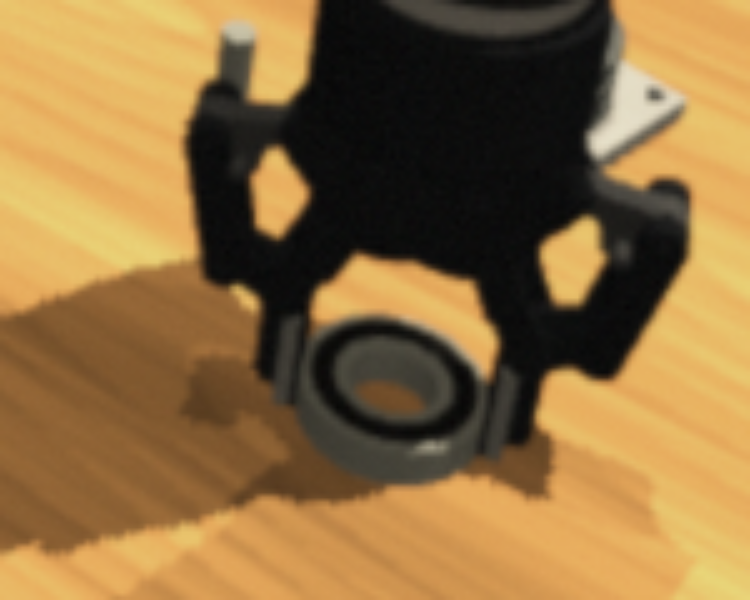

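Emit:
{"method": "servo_tool", "body": {
  "claw": [-1, -1, -1, -1, -1, -1, -1, -1],
  "travel": [
    [0, -0.5, 0],
    [0, -2, 0],
    [0, -4.5, 0],
    [0, -7.5, 0],
    [0, -10.5, 0],
    [0, -12, 0],
    [0, -12, 0],
    [0, -12, 0]
  ],
  "twist": [0, 0, 0, 0, 0, 0, 0, 0]
}}

```text
time_s: 24.1
tool_pos: [0.4443, -0.3169, 0.1172]
tcp_rot: [0.583, -0.399, 0.4, -0.583]
wrist_force: [-0.5, 0.1, -2.4]
finger_gap: 0.0535
```

```bash
python3 -c "
from h import *
go(.6048,-.2775,.117)
"
```

```text
t 24.1 pos [ 0.4443 -0.3169  0.1172] gap 0.0535 F [-0.5  0.1 -2.4] -> travel [ 2.13  0.02 16.39]
```

Emit:
{"method": "servo_tool", "body": {
  "claw": [-1, -1, -1, -1, -1, -1, -1, -1],
  "travel": [
    [0.3, 0, 2],
    [0.7, 0, 5],
    [1.1, 0, 8.5],
    [1.5, 0, 12],
    [1.9, 0, 15],
    [2.1, 0, 16.2],
    [2.1, 0, 16.2],
    [2.1, 0, 16.2]
  ],
  "twist": [0, 0, 0, 0, 0, 0, 0, 0]
}}

```text
time_s: 24.9
tool_pos: [0.6011, -0.2786, 0.1156]
tcp_rot: [0.584, -0.401, 0.399, -0.583]
wrist_force: [-0.5, -0.3, -1.8]
finger_gap: 0.054
```

Emit:
{"method": "servo_tool", "body": {
  "claw": [-1, -1, -1, -1, -1, -1, -1, -1],
  "travel": [
    [0, 0, 0],
    [0, 0, 0],
    [0, 0, 0],
    [0, 0, 0],
    [0, 0, 0],
    [0, 0, 0],
    [0, 0, 0],
    [0, 0, 0]
  ],
  "twist": [0, 0, 0, 0, 0, 0, 0, 0]
}}

```text
time_s: 25.7
tool_pos: [0.6031, -0.2779, 0.1168]
tcp_rot: [0.583, -0.399, 0.4, -0.583]
wrist_force: [-0.6, 0.8, -1.5]
finger_gap: 0.0538
```

```bash
python3 -c "
from h import *
from bench import optics,manip
s=optics.camera('side')
cv2.imwrite('pics/q_side.png',cv2.resize(s['frame'][180:300,380:530,::-1],None,fx=5,fy=5))
go(.6045,-.2773,.0375)
p=manip.get_obs()['tool_pos']; q=p+[.0005,.0003,.0165]; print((proj(s,q)-[380,180])*5)
"
```

```text
t 25.75 pos [ 0.6032 -0.2779  0.1168] gap 0.0539 F [ 1.1  0.  -1. ] -> travel [-0.    7.93  0.15]
[371.38944127 139.62604011]
```

View pics/q_side.png

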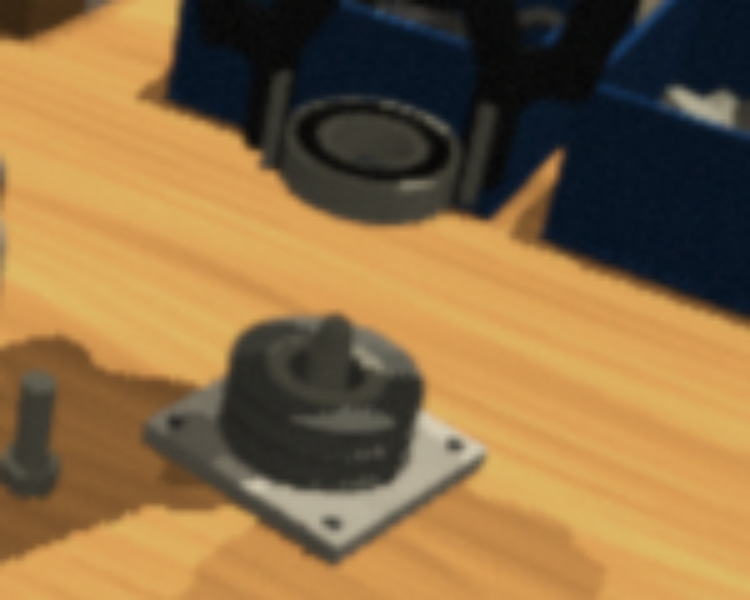

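The bearing centre appears at (455,208), as predicted. Lowering.

Emit:
{"method": "servo_tool", "body": {
  "claw": [-1, -1, -1, -1, -1, -1, -1, -1],
  "travel": [
    [0, 1, 0.1],
    [0, 2.5, 0.1],
    [0, 4, 0.1],
    [0, 5.5, 0.1],
    [0, 6.9, 0.1],
    [0, 7.6, 0.1],
    [0, 7.9, 0.1],
    [0, 7.9, 0.1]
  ],
  "twist": [0, 0, 0, 0, 0, 0, 0, 0]
}}

```text
time_s: 26.55
tool_pos: [0.6042, -0.2775, 0.0377]
tcp_rot: [0.583, -0.4, 0.4, -0.583]
wrist_force: [-1.0, -0.6, -1.7]
finger_gap: 0.0537
```

```bash
python3 -c "
from h import *
from bench import optics,manip
s=optics.camera('side')
cv2.imwrite('pics/r_side.png',cv2.resize(s['frame'][180:300,380:530,::-1],None,fx=5,fy=5))
go(.6045,-.2773,.0365)
"
```

```text
t 26.6 pos [ 0.6047 -0.2777  0.0382] gap 0.0539 F [-1.   0.5 -2.3] -> travel [-0.05  0.17 -0.  ]
```

View pics/r_side.png

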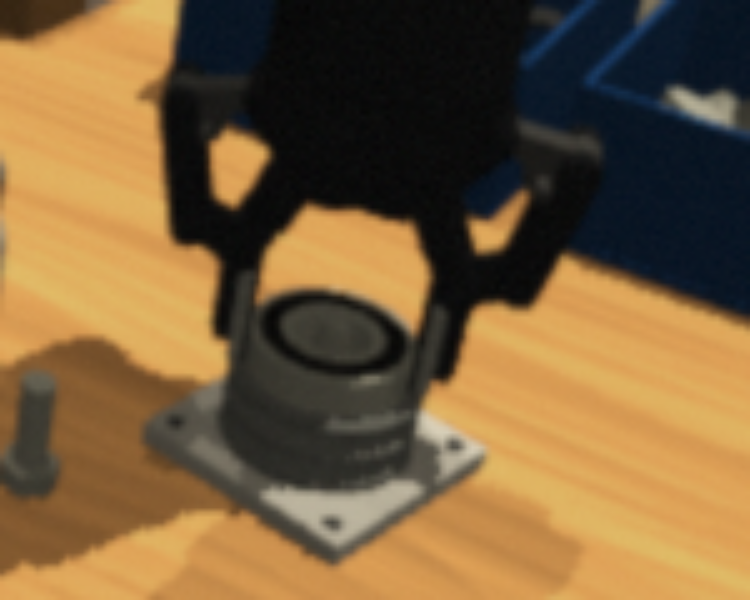

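The bearing is just above the pulley and aligned with it. Lowering the last bit, releasing and rising.

Emit:
{"method": "servo_tool", "body": {
  "claw": [-1, -1, 0.4, 1, 1, 1, 1, 1],
  "travel": [
    [0, 0.1, 0],
    [0, 0.1, 0],
    [0, 0.1, 0],
    [0, 0.1, 0],
    [0, 0, 0],
    [0, -3, 0],
    [0, -6, 0],
    [0, -7.5, 0]
  ],
  "twist": [0, 0, 0, 0, 0, 0, 0, 0]
}}

```text
time_s: 27.4
tool_pos: [0.6058, -0.2781, 0.1159]
tcp_rot: [-0.583, 0.398, -0.401, 0.584]
wrist_force: [1.2, -0.2, -0.1]
finger_gap: 0.0853
```

```bash
python3 -c "
from h import *
go(.467,-.1175,.07)
"
```

```text
t 27.4 pos [ 0.6058 -0.2781  0.1159] gap 0.0853 F [ 1.2 -0.2 -0.1] -> travel [-20.01   4.5   -7.15]
```

Emit:
{"method": "servo_tool", "body": {
  "claw": [1, 1, 1, 1, 1, 1, 1, 1],
  "travel": [
    [-3.5, -0.5, -1.2],
    [-7.5, -0.5, -2.7],
    [-11.5, -0.5, -4.1],
    [-15.5, 0, -5.6],
    [-18.5, 1.5, -6.7],
    [-20, 3, -7.1],
    [-20, 4, -7.1],
    [-20, 4.3, -7.1]
  ],
  "twist": [0, 0, 0, 0, 0, 0, 0, 0]
}}

```text
time_s: 28.2
tool_pos: [0.4654, -0.1172, 0.069]
tcp_rot: [0.584, -0.4, 0.399, -0.583]
wrist_force: [0.9, -0.0, 0.1]
finger_gap: 0.0853
```

Emit:
{"method": "servo_tool", "body": {
  "claw": [1, 1, 1, 1, 1, 1, 1, 1],
  "travel": [
    [0, 0, 0],
    [0, 0, 0],
    [0, 0, 0],
    [0, 0, 0],
    [0, 0, 0],
    [0, 0, 0],
    [0, 0, 0],
    [0, 0, 0]
  ],
  "twist": [0, 0, 0, 0, 0, 0, 0, 0]
}}

```text
time_s: 29.0
tool_pos: [0.4656, -0.1168, 0.0698]
tcp_rot: [0.583, -0.399, 0.4, -0.583]
wrist_force: [0.5, -0.3, -0.2]
finger_gap: 0.0851
```

```bash
python3 -c "
from h import *
from bench import optics
for n,(v,u) in (('top',(130,370)),('side',(170,290))): cv2.imwrite('pics/s_%s.png'%n,cv2.resize(optics.camera(n)['frame'][v:v+150,u:u+190,::-1],None,fx=4,fy=4))
go(.467,-.1175,-.001)
"
```

```text
t 29.1 pos [ 0.4656 -0.1167  0.0698] gap 0.085 F [ 0.3 -0.8  0.1] -> travel [0.12 7.08 0.1 ]
```

View pics/s_side.png

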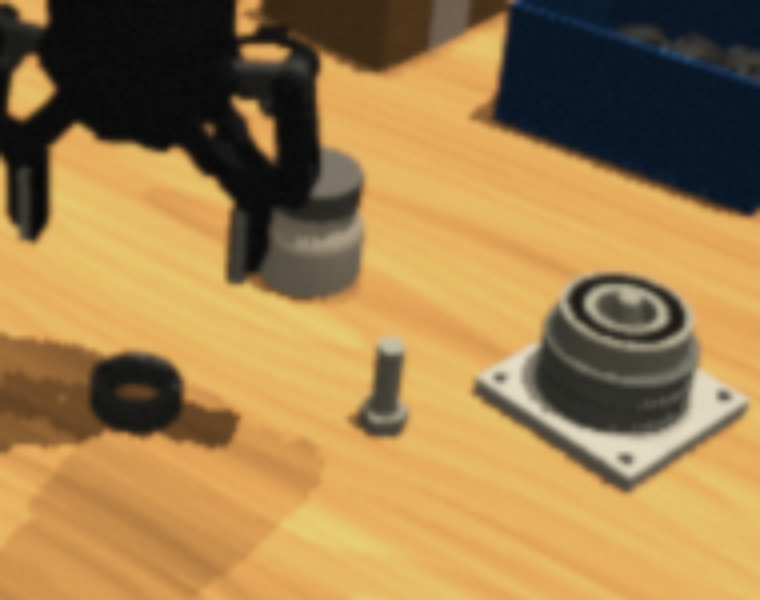

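View pics/s_top.png

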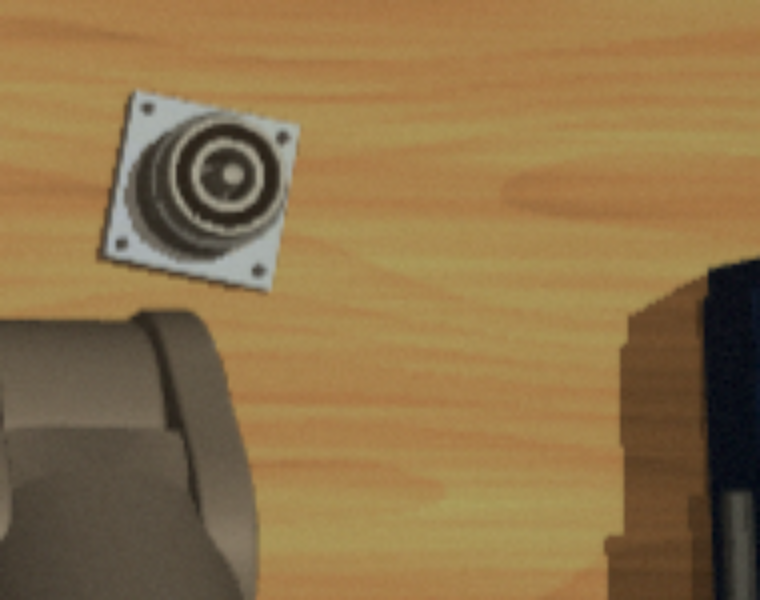

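The bearing lies flat on the pulley with the pin inside its bore, and the tub still stands. Gripping the collar.

Emit:
{"method": "servo_tool", "body": {
  "claw": [1, 1, 1, 1, 1, -1, -1, -1],
  "travel": [
    [0.1, 1.5, 0.1],
    [0.1, 3.5, 0.1],
    [0.1, 5.3, 0.1],
    [0.1, 6.6, 0.1],
    [0.1, 7, 0.1],
    [0.1, 7, 0.1],
    [0.1, 7, 0.1],
    [0.1, 7, 0.1]
  ],
  "twist": [0, 0, 0, 0, 0, 0, 0, 0]
}}

```text
time_s: 29.9
tool_pos: [0.4676, -0.1175, 0.0005]
tcp_rot: [-0.583, 0.399, -0.4, 0.584]
wrist_force: [-0.0, -0.1, -0.2]
finger_gap: 0.0436
```

Emit:
{"method": "servo_tool", "body": {
  "claw": [-1, -1, -1, -1, -1, -1, -1, -1],
  "travel": [
    [0, 0, 0],
    [0, 0, 0],
    [0, 0, 0],
    [0, 0, 0],
    [0, 0, 0],
    [0, 0, 0],
    [0, 0, 0],
    [0, 0, 0]
  ],
  "twist": [0, 0, 0, 0, 0, 0, 0, 0]
}}

```text
time_s: 30.7
tool_pos: [0.4676, -0.1175, 0.0011]
tcp_rot: [-0.583, 0.399, -0.4, 0.583]
wrist_force: [-1.5, 0.1, 5.7]
finger_gap: 0.0396
```

```bash
python3 -c "
from h import *
from bench import optics
for n,(v,u) in (('side',(190,250)),): cv2.imwrite('pics/t_%s.png'%n,cv2.resize(optics.camera(n)['frame'][v:v+120,u:u+150,::-1],None,fx=5,fy=5))
go(.467,-.1175,-.003)
"
```

```text
t 30.75 pos [ 0.4677 -0.1175  0.0011] gap 0.0398 F [-1.1  0.6  7.3] -> travel [-0.03  0.41 -0.06]
```

View pics/t_side.png

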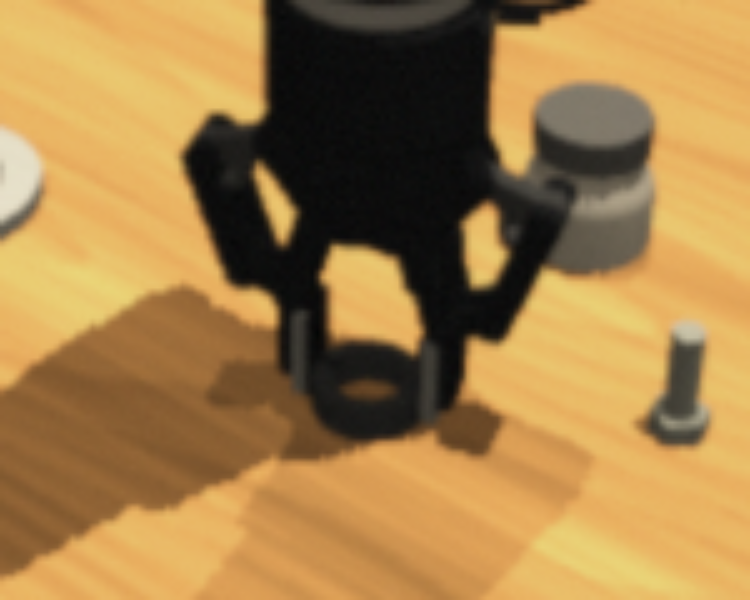

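The collar is held, flat and centred. Lifting.

Emit:
{"method": "servo_tool", "body": {
  "claw": [-1, -1, -1, -1, -1, -1, -1, -1],
  "travel": [
    [0, -0.5, 0],
    [0, -2, 0],
    [0, -5, 0],
    [0, -8.5, 0],
    [0, -11.5, 0],
    [0, -13, 0],
    [0, -13, 0],
    [0, -13, 0]
  ],
  "twist": [0, 0, 0, 0, 0, 0, 0, 0]
}}

```text
time_s: 31.55
tool_pos: [0.4665, -0.1173, 0.1297]
tcp_rot: [0.584, -0.399, 0.4, -0.583]
wrist_force: [0.9, 0.2, -1.4]
finger_gap: 0.0395
```

```bash
python3 -c "
from h import *
go(.605,-.2775,.13)
"
```

```text
t 31.55 pos [ 0.4665 -0.1173  0.1297] gap 0.0395 F [ 0.9  0.2 -1.4] -> travel [19.94 -0.03  7.12]
```

Emit:
{"method": "servo_tool", "body": {
  "claw": [-1, -1, -1, -1, -1, -1, -1, -1],
  "travel": [
    [2, 0, 0.7],
    [5.5, 0, 2],
    [9.5, 0, 3.4],
    [13.5, 0, 4.8],
    [17, 0, 6],
    [19.3, 0, 6.9],
    [19.9, 0, 7.1],
    [19.9, 0, 7.1]
  ],
  "twist": [0, 0, 0, 0, 0, 0, 0, 0]
}}

```text
time_s: 32.35
tool_pos: [0.6041, -0.2771, 0.1276]
tcp_rot: [0.583, -0.401, 0.398, -0.583]
wrist_force: [0.9, -0.6, -0.8]
finger_gap: 0.0394
```

Emit:
{"method": "servo_tool", "body": {
  "claw": [-1, -1, -1, -1, -1, -1, -1, -1],
  "travel": [
    [0, 0, 0],
    [0, 0, 0],
    [0, 0, 0],
    [0, 0, 0],
    [0, 0, 0],
    [0, 0, 0],
    [0, 0, 0],
    [0, 0, 0]
  ],
  "twist": [0, 0, 0, 0, 0, 0, 0, 0]
}}

```text
time_s: 33.15
tool_pos: [0.605, -0.2772, 0.1298]
tcp_rot: [0.583, -0.4, 0.4, -0.583]
wrist_force: [-0.3, 0.4, -0.6]
finger_gap: 0.0395
```

```bash
python3 -c "
from h import *
from bench import optics,manip
s=optics.camera('side')
cv2.imwrite('pics/u_side.png',cv2.resize(s['frame'][180:300,380:530,::-1],None,fx=5,fy=5))
go(.605,-.2775,.0541)
p=manip.get_obs()['tool_pos']; q=p+[-.0005,0,.0129]; print((proj(s,q)-[380,180])*5)
"
```

```text
t 33.2 pos [ 0.605  -0.2772  0.1298] gap 0.0395 F [ 0.3  0.5 -0.4] -> travel [ 0.03  7.57 -0.01]
[376.56727213 113.76469655]
```

View pics/u_side.png

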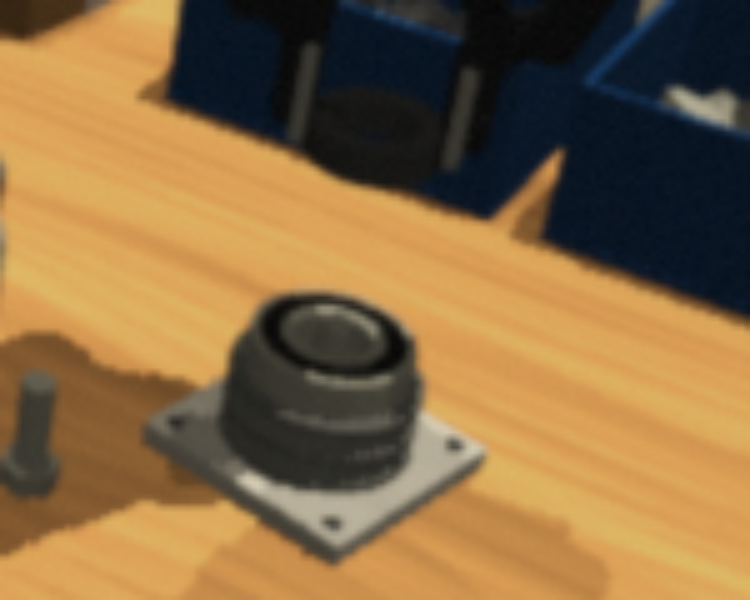

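The collar centre appears at (455,203), as predicted. Lowering to about 1 mm above contact.

Emit:
{"method": "servo_tool", "body": {
  "claw": [-1, -1, -1, -1, -1, -1, -1, -1],
  "travel": [
    [0, 1, 0],
    [0, 2.5, 0],
    [0, 4, 0],
    [0, 5.5, 0],
    [0, 6.6, 0],
    [0, 7.3, 0],
    [0, 7.5, 0],
    [0, 7.5, 0]
  ],
  "twist": [0, 0, 0, 0, 0, 0, 0, 0]
}}

```text
time_s: 34.0
tool_pos: [0.6053, -0.2773, 0.0549]
tcp_rot: [-0.583, 0.399, -0.4, 0.583]
wrist_force: [-0.0, -0.7, -1.4]
finger_gap: 0.0394
```

```bash
python3 -c "
from h import *
from bench import optics,manip
s=optics.camera('side')
cv2.imwrite('pics/v_side.png',cv2.resize(s['frame'][180:300,380:530,::-1],None,fx=5,fy=5))
go(.605,-.2775,.0541)
"
```

```text
t 34.05 pos [ 0.6056 -0.2774  0.0552] gap 0.0391 F [ 0.9  0.2 -0.6] -> travel [-0.01  0.11 -0.06]
```

View pics/v_side.png

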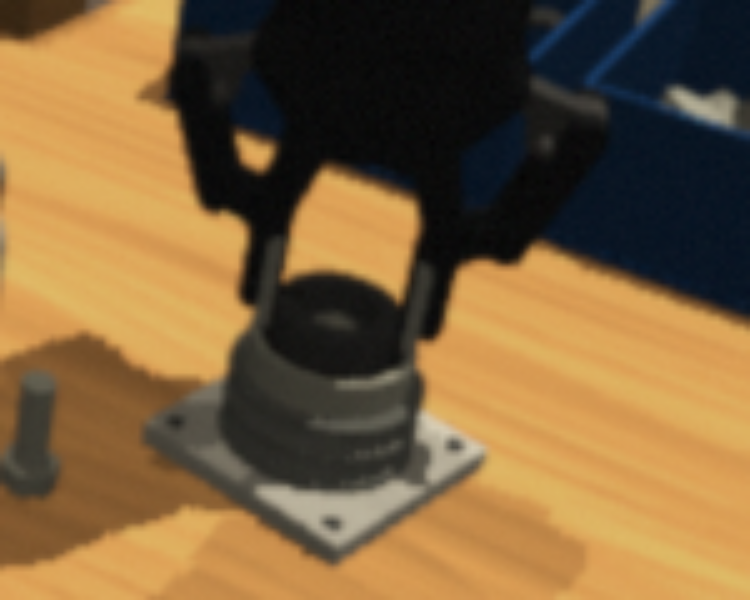

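The collar is on the bearing with the pin tip in its bore. Releasing.

Emit:
{"method": "servo_tool", "body": {
  "claw": [-1, -1, 0.2, 1, 1, 1, 1, 1],
  "travel": [
    [0, 0.1, 0],
    [0, 0.1, 0],
    [0, 0.1, 0],
    [0, 0.1, 0],
    [0, 0, 0],
    [0, -3, 0],
    [0, -7, 0],
    [0, -11, 0]
  ],
  "twist": [0, 0, 0, 0, 0, 0, 0, 0]
}}

```text
time_s: 34.85
tool_pos: [0.6046, -0.277, 0.1657]
tcp_rot: [0.584, -0.4, 0.399, -0.583]
wrist_force: [0.9, -0.6, 0.0]
finger_gap: 0.0856
```

Emit:
{"method": "servo_tool", "body": {
  "claw": [1, 1, 1, 1, 1, 1, 1, 1],
  "travel": [
    [0, -1, -3],
    [0, -1, -7],
    [0, -1, -11],
    [0, -1, -15],
    [0, -1, -19],
    [0, -1, -20],
    [0, -1, -20],
    [0, -1, -20]
  ],
  "twist": [0, 0, 0, 0, 0, 0, 0, 0]
}}

```text
time_s: 35.65
tool_pos: [0.42, -0.3489, 0.1752]
tcp_rot: [-0.583, 0.399, -0.4, 0.584]
wrist_force: [1.0, 0.8, -0.7]
finger_gap: 0.0852
```

```bash
python3 -c "
from h import *
from bench import optics
go(.6,-.28,.2)
t=optics.camera('top')['frame'];s=optics.camera('side')['frame']
cv2.imwrite('pics/w_top.png',t[:,:,::-1]);cv2.imwrite('pics/w_side.png',s[:,:,::-1])
a=[cv2.resize(x,(380,300)) for x in (t[130:230,370:497],t[205:305,160:287],s[210:310,390:517],s[150:250,170:297])]
cv2.imwrite('pics/w_z.png',np.vstack([np.hstack(a[:2]),np.hstack(a[2:])])[:,:,::-1])
"
```

```text
t 35.65 pos [ 0.42   -0.3489  0.1752] gap 0.0852 F [ 1.   0.8 -0.7] -> travel [ 0.11 -2.45 19.28]
```

View pics/w_z.png

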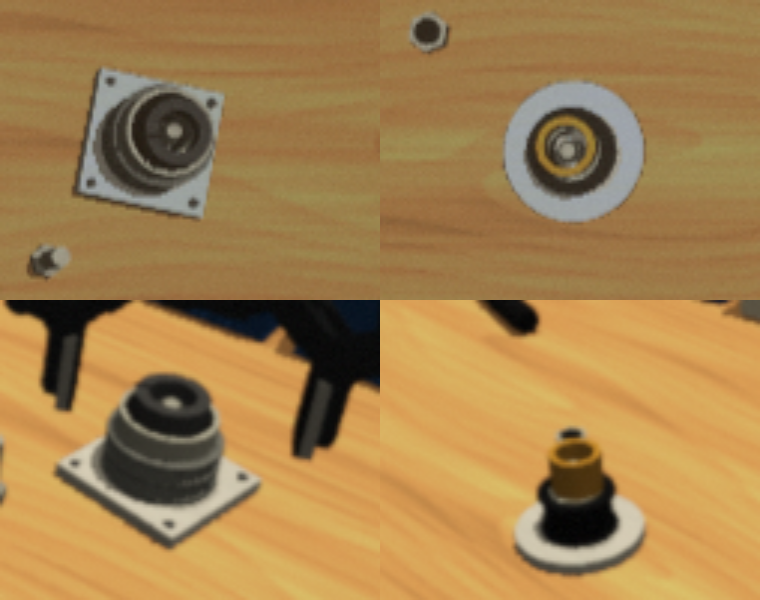

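View pics/w_side.png

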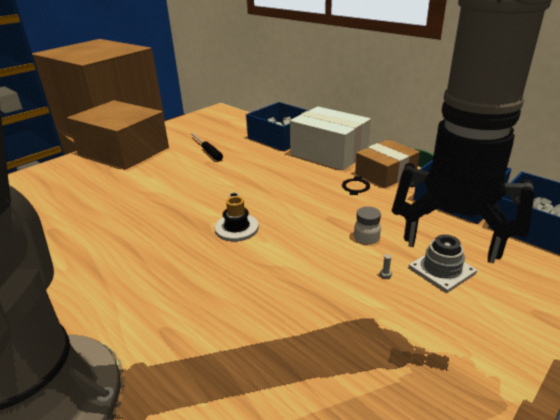

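Both stacks are flat with their pin tips visible in the bores: square kit at side-view (445,258), round kit at (236,215). The tub stands at (368,225), and the gripper is clear of everything. Handing in.

```bash
python3 -c "
from bench import manip
print(manip.hand_in())"
```

```text
the job is handed in; nothing more can be done
None
```

I built both kits and handed the job in at about 36 s on the robot's clock, well inside the 120 s limit. The hand-in gives no verdict, so what follows is from my own checks.

- **Round stand:** the flanged roller is at the bottom with the brass sleeve on top.
- **Square stand:** the pulley is at the bottom, then the bearing, then the collar.
- **Last checks:** the final top and side pictures show every part lying flat and seated, with both pin tips visible inside the bores. The tub, bolt and nut were not disturbed, and the gripper was open and well clear.
- **Forces:** the largest wrist force I read at the end of any move was about 8 N, but I did not read it continuously during moves.
- **Disagreements:**
    - While closing on a part, the wrist read 5–7 N upward, and on some of the grasps the tool stayed 1–3 mm above the height I aimed for. I put this down to light fingertip contact with the bench. It did no visible harm.
    - On the sleeve the tool overshot by about 3 mm sideways. I allowed for that when placing it.

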